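# Gauge the sensor depth in a detector's sight tube

### The job

Check how deep the sensor sits in the detector's slanting sight tube: with the depth gauge still lying in its stand, turn its dial bezel until the zero mark (the one broad bar) is under the needle, then take the gauge by its handle and slide its rod into the tube, without forcing it, until the collar sits flat on the mouth. Draw it straight out again without disturbing the plunger or the bezel, so that the dial keeps its reading, and finish holding the gauge still and level in the gripper, dial face up, some 10 to 30 cm above the desk and clear of everything. Do not knock the other things on the desk about.

Things in the scene. Friction and masses are not known exactly. Their poses are not given: they have to be found in the camera images.
- stand: Bench stand of the gauge, fixed: dark base plate 176 x 60 x 8 mm, two notched aluminium uprights 34 mm wide. Origin: middle of its underside, on the desk; x runs along the lying gauge towards its tip, z up. The gauge lies loose in the notches, its axis 50 mm above the desk, and lifts straight up out of them (their sides rise to 1 mm above the axis in front, 3 mm at the tail).
- stand_seat (a point): Where the gauge's origin is while it lies in the stand: 58 mm ahead (+x) of the stand's origin, 50 mm above the desk.
- gauge: Dial depth gauge, loose, about 0.26 kg, 208 mm long. Origin: on its axis at the front face of the steel collar; x towards the tip, z out of the dial (up as it lies). Rod 10 mm thick, x = 0 to 58 mm; collar 28 mm across, x = -6 to 0; handle x = -76 to -6; dial housing 40 mm across, centre x = -96, from 10 mm below to 13 mm above the axis; square tail 14 mm, to x = -136.
- handle (a point): Middle of the gauge's black handle, on the axis at x = -41 mm, near the centre of mass: the place to grip. The handle is 16 x 16 mm square with rounded edges and 70 mm long; below it is free space down to the stand's plate (8 mm above the desk).
- plunger_tip (a point): End of the steel plunger, 5.6 mm thick, that sticks out of the rod's tip; on the axis, x = +72 mm while fully out.
- bezel (a joint): Angle (rad) of the knurled black bezel and its white dial, growing counter-clockwise seen from above; 0 = the zero mark (the one broad black bar, with a white index on the rim) lies at the needle, which points to the tip while the plunger is out. Starts 0.5 to 1.35; turns both ways against 0.03 N m of friction and stays. The dial has 40 divisions of 0.157 rad.
- bezel_top (a point): Centre of the bezel's upper rim. The bezel is 44 mm across and 12 mm high (13 to 25 mm above the gauge's axis) and turns about the vertical here; with the fingertips no more than 14 mm below this point they clear the handle and the stand at every angle.
- plunger (a joint): How far (m) the plunger has been pushed in: 0 = fully out, at most 0.014. It is held by 1.5 N of friction and stays where it is pushed, so it keeps the reading; it turns the needle, 20 mm a turn.
- mount: Tilting mount of the detector, fixed: dark foot plate 112 x 84 x 8 mm, two aluminium cheeks and black clamp knobs, up to 0.1 m high, 87 mm wide. Origin: on the desk right below the tube's mouth; x is the level direction in which the rod goes in (the foot reaches from x = +25 to +137 mm), z up.
- detector: Grey finned detector body, 54 mm thick, with a steel sight tube in front, fixed. Origin: centre of the tube's mouth, 115 mm above the desk; x points down the tube along its axis (the way in, 25 degrees below level), y is level, z square to the tube, upward. With the gauge seated, its origin and its x axis coincide with these.
- mouth (a point): The same point: centre of the tube's mouth, a flat steel flange 32 mm across, 5 mm thick, with a funnel 20 mm wide narrowing to the 13 mm bore within 8 mm. The tube is 21 mm thick and 52 mm long, then comes the detector body.
- sensor (a joint): How far (m) the sensor sits forward of its deepest place: its face is 68 mm minus this value below the mouth (0 to 0.008), so a seated gauge has its plunger pushed in by 4 mm plus this value. Stiff: it does not move under the gauge.
- parts_case: Bystander: flat teal parts case with clear lid, 90 x 131 x 29 mm, loose; origin under its middle.
- caliper: Bystander: digital calliper, 59 x 200 x 13 mm, loose; origin under its middle, its length along y.
- battery: Bystander: block battery standing upright, 18 x 27 x 49 mm, loose; origin under its middle.
- bnc_tee: Bystander: small metal tee adapter, 25 x 34 x 14 mm, loose; origin under its middle.
- spare_knob: Bystander: black spare instrument knob, 26 mm across, 18 mm high, loose; origin under its middle.

How it is judged:
By the outcome, as a careful person would: the job done as asked, in the order asked, and still so for the second after the job is handed in, while the arm keeps its last pose, push and grip.
It also fails if it takes over 72 s, if anything falls off the work surface, if the arm or the gripper's body presses on something with over 40 N, if the wrist force passes 120 N, or if a joint passes its speed limit or range.

### The arm

A 6-joint arm with a two-finger parallel gripper is mounted at the origin on a cart in front of the work surface, level with it; the furniture and walls round the work are solid. World frame = base frame: x ahead of the robot, y to its left, z up, the work surface at z = 0. Lengths are in m, angles in degrees, forces in N, time in s.
With the tool pointing down it reaches from about 0.25 to 0.725 m from the base axis. Payload 9.7 kg.
Tool frame: the origin (TCP) lies midway between the tips of the shut fingers; the grasp point (between the pads) lies 19 mm behind it; x points along the fingers, y is the direction in which the jaws open and shut, and the axes are right-handed (so a half turn about x gives the same grasp; the last joint's range is limited). The gripper opens to 85 mm and grips with 20 to 120 N. Pads are 22 mm wide; open, the fingers measure 114 mm over their backs; the gripper's body (76 mm by 85 mm) begins 54 mm behind the grasp point. The pads swing forward as they close: fully open they stand 13 mm farther back than shut.
Start: joints at [-67.494, 4.979, 10.078, 95.1, 0, 90], TCP at [0.211, -0.508, 0.231] pointing down, gripper open.
Joint ranges: [-179.16, 179.16], [-48.56, 103.87], [-65.8, 70.77], [-126.05, 130.52], [-82.76, 87.17], [-180, 180]. Speed limits (degrees/s): [127.2, 127.2, 147.25, 180, 180, 180].

### API

Orientations are given as [roll, pitch, yaw] about the fixed x, y, z axes, in that order (R = Rz(yaw) Ry(pitch) Rx(roll)).
In Python, from workcell import bot, cams gives the robot as it stands.
- The arm moves only by the tool apply_moves, never from a script. Its argument "commands" is a list of rows, each a list of 5 numbers: the shift along the tool's x, y, z in m, then the turn about the tool's x in rad, then the opening, from -1 (shut) to 1 (fully open). In form: [[tx, ty, tz, roll, hand], ...]. A call has 1 to 12 rows; each row is the pose to reach, as a shift and turn from the pose measured when the call began, along the tool's axes at that moment; what a row does not reach only later rows make up. A row lasts 1/10 s, in which the tool goes at most 50 mm and 8.59 degrees, less where a joint would pass 70% of its speed; a pose out of reach is approached as far as the arm can. A call with a gripper value outside its range is refused whole. The fingers move at their own pace and stop on an object; "newtons" is the grip in N (left out, the last holds). Time passes only in rows, so rows that repeat a pose let the fingers close. It gives the time, the measured TCP pose, the force and the opening at its end, in the units of the state.
- bot.get_obs(): the state, without advancing time (a new reading comes with each control period).
- cams.camera(name): name is "scene" or "top" or "wrist"; returns a dict with "frame" (420x560x3 uint8, blue, green, red), "depth" (420x560 float32, m along the optical axis (not along the pixel's ray), 0 where there is no reading), "camera_matrix" (3x3 intrinsics, pixels), "D" ([k1, k2, p1, p2, k3] as OpenCV has them; the pictures are not rectified), "R" (3x3) and "t" (3): a world point X has camera coordinates R X + t; the wrist camera has in their place "mount" (4x4, takes a point from camera to tool coordinates, whose origin is the TCP and whose axes are the tool frame's). Camera axes: x right, y down, z forward; pixel columns grow to the right and rows downward; lengths in m; the calibration is good to about 2 mm. A picture is of the moment at which its call begins: read the wrist's pose just before it.
- bot.job_done(): hands the job in, once; it reports no verdict.
Trained networks look in the newest picture that a camera, given by its name, has taken for a name from the list of things; names that differ only in an ending like _2 or _b are one class to them, and where a whole thing is asked for, a point or a joint stands for the part that bears it (a point fixed in the world has none). Each returns a list of dicts, best first, with "confidence" (0 to 1); they miss things now and then, are a little off and sometimes report something else, mostly with a low value. They report only what shows in the picture. A call takes as long as a camera call.
- cams.spot_in(name, camera): "rect" ([left, top, right, bottom] in pixels, round what is visible of it).
The state is a dict: "time": time; "q": joint angles; "qd": joint speeds; "joint_efforts": joint torques, N m; "ee_pos": TCP position; "tcp_rot": TCP orientation; "wrist_force": force on the tool from outside, world axes, zero at the start; "torque": the same for the moment, N m; "opening": finger opening in m.
Only numpy, scipy, OpenCV 4.12 (cv2) and the standard library are available. Lean on these libraries where they do the work, as an engineer would, in place of code of your own. Each camera call takes 0.05 s, during which the arm holds its last target. There are 200 camera calls.

## Working session

There is one attempt and no reset: what is moved stays moved. The work goes in short steps, Python scripts to look and compute and a tool call to move; the robot and the scene stay as the last step left them, time stands still between calls to the robot, and variables do not carry over. Pictures are saved under pics/ and viewed, about 8 in all and at most 12, crops included, and the job is handed in when it is done.

Besides the shell and the picture viewer there is one more tool, called by a JSON object that holds its "api" and its "payload", one argument or row to a line. apply_moves: Moves the arm, as the interface text tells. Its arguments: {"type":"object","properties":{"commands":{"type":"array"},"newtons":{"type":"number"}},"required":["commands"]}

```bash
ls -la; mkdir -p pics; python3 - <<'E'
from workcell import bot,cams
import cv2,numpy as np
print(bot.get_obs())
ims=[]
for n in("scene","top"):
    c=cams.camera(n); cv2.imwrite(f"pics/{n}0.png",c["frame"]); np.savez(f"{n}0.npz",**c)
    print(n,c["camera_matrix"].round(1).tolist(),np.round(c["D"],3),c["R"].round(3).tolist(),c["t"].round(3))
    for k in ["stand","gauge","mount","detector","bezel","handle","parts_case","caliper","battery","bnc_tee","spare_knob"]:
        r=cams.spot_in(k,n); print(k,[(np.round(x["rect"]).tolist(),round(x["confidence"],2)) for x in r[:2]])
    ims.append(c["frame"])
cv2.imwrite("pics/both.png",cv2.resize(np.vstack(ims),(560,840))[:, :])
E
```

```text
total 12
drwxr-xr-x  3 agent agent 4096 Dec  4 15:28 .
drwxr-xr-x 23 root  root  4096 Dec  4 15:28 ..
drwxr-xr-x  2 agent agent 4096 Dec  4 15:28 pics
{'time': 0.0, 'q': array([-6.74969679e+01,  5.01121054e+00,  1.00317530e+01,  9.50996243e+01,
        2.28585784e-03,  8.99993873e+01]), 'qd': array([-0.01107504,  0.08804415, -0.07302742, -0.0053013 , -0.04927912,
       -0.10588478]), 'joint_efforts': array([-1.12779588e-03, -5.20390391e+01,  4.64798391e+01,  1.62636233e-02,
       -5.15229459e-06, -3.80718927e-05]), 'ee_pos': array([ 0.21041906, -0.50789082,  0.23055782]), 'tcp_rot': array([-91.65628369,  89.92088515, 110.84735953]), 'wrist_force': array([ 0.80943803, -0.00583624, -0.60330906]), 'torque': array([-0.0587191 , -0.0161513 , -0.01669504]), 'opening': 0.08509899734531085}
scene [[513.7, 0.0, 286.8], [0.0, 513.7, 214.3], [0.0, 0.0, 1.0]] [-0.087  0.     0.     0.     0.   ] [[-0.645, -0.764, -0.004], [-0.369, 0.316, -0.874], [0.669, -0.563, -0.486]] [0.331 0.271 0.839]
stand [([169.0, 270.0, 258.0, 330.0], 0.78), ([298.0, 197.0, 358.0, 252.0], 0.52)]
gauge [([176.0, 262.0
[... 536 characters left out ...]
286.0], 0.66)]
spare_knob []
top [[394.3, 0.0, 273.6], [0.0, 394.3, 210.9], [0.0, 0.0, 1.0]] [0.029 0.    0.    0.    0.   ] [[0.006, -1.0, -0.002], [-0.976, -0.005, -0.217], [0.217, 0.003, -0.976]] [-0.003  0.495  1.012]
stand [([158.0, 218.0, 217.0, 241.0], 0.85)]
gauge [([156.0, 214.0, 230.0, 233.0], 0.78)]
mount [([283.0, 198.0, 333.0, 240.0], 0.9)]
detector [([277.0, 202.0, 327.0, 230.0], 0.78), ([363.0, 218.0, 422.0, 261.0], 0.46)]
bezel [([159.0, 216.0, 176.0, 232.0], 0.55)]
handle [([150.0, 218.0, 230.0, 232.0], 0.85)]
parts_case [([364.0, 218.0, 420.0, 259.0], 0.76)]
caliper [([339.0, 181.0, 414.0, 204.0], 0.78)]
battery []
bnc_tee [([240.0, 236.0, 248.0, 247.0], 0.4)]
spare_knob []
```

View pics/top0.png

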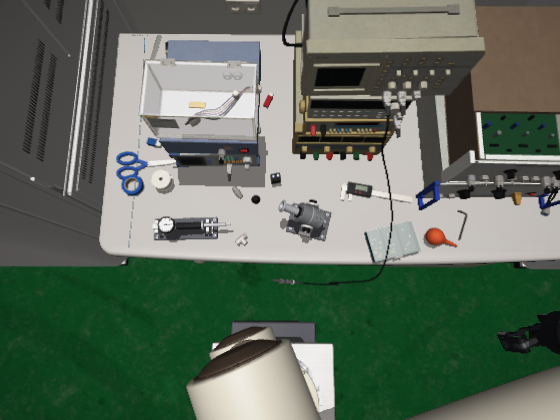

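View pics/scene0.png

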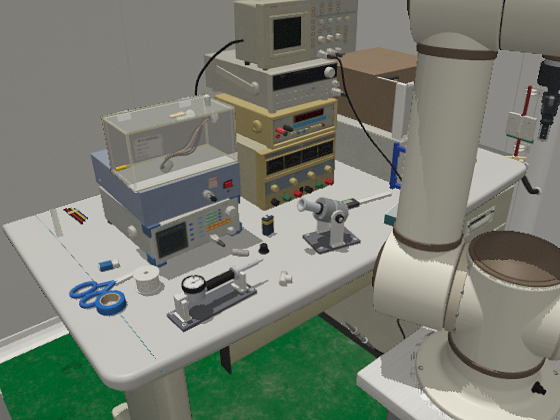

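```bash
cat > h.py <<'E'
import numpy as np,cv2
from scipy.spatial.transform import Rotation as Ro
from workcell import bot,cams
def snap(n):
    o=bot.get_obs(); c=cams.camera(n)
    if n=="wrist":
        R=Ro.from_euler("xyz",o["tcp_rot"],degrees=True).as_matrix()
        M=c["mount"]; T=np.eye(4); T[:3,:3]=R; T[:3,3]=o["ee_pos"]; c["Twc"]=T@M
    else:
        T=np.eye(4); T[:3,:3]=c["R"].T; T[:3,3]=-c["R"].T@c["t"]; c["Twc"]=T
    c["obs"]=o
    return c
def cloud(c):
    h,w=c["depth"].shape
    if "ray" not in c:
        g=np.stack(np.meshgrid(np.arange(w),np.arange(h)),-1).reshape(-1,1,2).astype(np.float64)
        c["ray"]=cv2.undistortPoints(g,c["camera_matrix"],np.array(c["D"],float)).reshape(h,w,2)
    r=c["ray"]; d=c["depth"]
    P=np.dstack([r*d[...,None],d])
    return P@c["Twc"][:3,:3].T+c["Twc"][:3,3]
def proj(c,X):
    W=np.linalg.inv(c["Twc"]); X=np.atleast_2d(X)
    Y=X@W[:3,:3].T+W[:3,3]
    return cv2.projectPoints(Y,np.zeros(3),np.zeros(3),c["camera_matrix"],np.array(c["D"],float))[0].reshape(-1,2)
def st(o=None):
    o=o or bot.get_obs()
    print("t%.2f"%o["time"],"p",o["ee_pos"].round(4),"rot",o["tcp_rot"].round(2),"F",o["wrist_force"].round(1),"T",o["torque"].round(2),"op %.4f"%o["opening"],"q",o["q"].round(1))
E
python3 - <<'E'
from h import *
for n in ("top","scene"):
    z=np.load(n+"0.npz"); c=dict(z)
    T=np.eye(4);T[:3,:3]=c["R"].T;T[:3,3]=-c["R"].T@c["t"];c["Twc"]=T
    P=cloud(c)
    for k,xr,yr in (("stand",(.40,.62),(.12,.36)),("mount",(.40,.62),(-.14,.06))):
        m=(P[...,0]>xr[0])&(P[...,0]<xr[1])&(P[...,1]>yr[0])&(P[...,1]<yr[1])&(P[...,2]>.02)&(P[...,2]<.2)&(c["depth"]>0)
        Q=P[m]; print(n,k,len(Q),Q.min(0).round(3),Q.max(0).round(3))
        for lo in np.arange(.03,.15,.015):
            q=Q[(Q[:,2]>lo)&(Q[:,2]<=lo+.015)]
            if len(q)>3: print("  z>%.3f"%lo,len(q),q.mean(0).round(3),q.min(0).round(3),q.max(0).round(3))
E
```

```text
top stand 1030 [0.433 0.121 0.02 ] [0.62  0.343 0.148]
  z>0.030 316 [0.579 0.303 0.037] [0.435 0.123 0.03 ] [0.618 0.343 0.045]
  z>0.045 330 [0.455 0.221 0.055] [0.436 0.121 0.045] [0.475 0.322 0.06 ]
  z>0.060 221 [0.454 0.27  0.071] [0.433 0.158 0.06 ] [0.475 0.32  0.075]
  z>0.075 60 [0.456 0.282 0.077] [0.435 0.262 0.075] [0.475 0.303 0.08 ]
  z>0.135 46 [0.61  0.134 0.142] [0.6   0.127 0.135] [0.62  0.142 0.148]
top mount 971 [ 0.435 -0.138  0.02 ] [0.609 0.057 0.131]
  z>0.030 34 [ 0.573 -0.017  0.04 ] [ 0.442 -0.102  0.031] [0.609 0.01  0.045]
  z>0.045 48 [ 0.585 -0.011  0.048] [ 0.443 -0.098  0.045] [0.608 0.007 0.055]
  z>0.060 24 [ 0.459 -0.11   0.068] [ 0.442 -0.138  0.06 ] [ 0.502 -0.055  0.075]
  z>0.075 161 [ 0.471 -0.098  0.085] [ 0.435 -0.133  0.075] [ 0.521 -0.054  0.09 ]
  z>0.090 355 [ 0.474 -0.095  0.098] [ 0.437 -0.132  0.09 ] [ 0.517 -0.015  0.105]
  z>0.105 295 [ 0.485 -0.065  0.111] [ 0.462 -0.105  0.105] [ 0.511 -0.015  0.12 ]
  z>0.120 34 [ 0.494 -0.027  0.125] [ 0.482 -0.037  0.12 ] [ 0.509 -0.02   0.131]
scene stand 2037 [0.427 0.12  0.02 ] [0.62  0.339
[... 310 characters left out ...]
135 62 [0.609 0.132 0.143] [0.596 0.125 0.135] [0.62  0.137 0.15 ]
scene mount 1453 [ 0.429 -0.132  0.02 ] [0.602 0.056 0.132]
  z>0.030 187 [ 0.512 -0.062  0.037] [ 0.438 -0.121  0.03 ] [0.602 0.006 0.045]
  z>0.045 134 [ 0.508 -0.053  0.051] [ 0.438 -0.108  0.045] [0.602 0.007 0.06 ]
  z>0.060 105 [ 0.451 -0.085  0.068] [ 0.433 -0.123  0.06 ] [ 0.494 -0.057  0.075]
  z>0.075 207 [ 0.454 -0.081  0.083] [ 0.429 -0.127  0.075] [ 0.502 -0.058  0.09 ]
  z>0.090 307 [ 0.46  -0.085  0.097] [ 0.432 -0.132  0.09 ] [ 0.506 -0.018  0.105]
  z>0.105 311 [ 0.48  -0.06   0.111] [ 0.457 -0.109  0.105] [ 0.508 -0.017  0.12 ]
  z>0.120 50 [ 0.489 -0.03   0.125] [ 0.468 -0.076  0.12 ] [ 0.507 -0.02   0.132]
```

```bash
cat >> h.py <<'E'
def go(target,yaw=None,o=None):
    "tool shift & roll to bring TCP to target; yaw = world heading (deg) wanted for tool y axis (mod 180)"
    o=o or bot.get_obs(); R=Ro.from_euler("xyz",o["tcp_rot"],degrees=True).as_matrix()
    s=R.T@(np.array(target)-o["ee_pos"]); h=np.degrees(np.arctan2(R[1,1],R[0,1]))
    d=0
    if yaw is not None: d=-((yaw-h+90)%180-90)   # tool x down: +roll = -yaw
    print("shift",s.round(4),"jaw heading %.2f"%h,"roll rad %.4f (alt %.4f)"%(np.radians(d),np.radians(d-np.sign(d)*180)))
E
python3 - <<'E'
from h import *
st(); o=bot.get_obs(); print(Ro.from_euler("xyz",o["tcp_rot"],degrees=True).as_matrix().round(3)); c=snap("wrist"); print(c["mount"].round(3),c["camera_matrix"].round(0)); go([.43,.28,.24],0)
E
```

```text
t1.20 p [ 0.2105 -0.5081  0.2313] rot [115.66  90.   -41.83] F [-0.1  0.3 -0.1] T [-0.01 -0.02  0.02] op 0.0857 q [-67.5   5.   10.1  95.1   0.   90. ]
[[ 0.     0.383 -0.924]
 [-0.    -0.924 -0.383]
 [-1.     0.    -0.   ]]
[[-0.    -0.294  0.956 -0.143]
 [ 1.    -0.001 -0.     0.   ]
 [ 0.001  0.956  0.294 -0.075]
 [ 0.     0.     0.     1.   ]] [[330.   0. 287.]
 [  0. 330. 209.]
 [  0.   0.   1.]]
shift [-0.0087 -0.6441 -0.5044] jaw heading -67.49 roll rad -1.1780 (alt 1.9636)
```

```bash
python3 - <<'E'
from h import *
go([.455,.26,.235],0)
E
```

```text
shift [-0.0037 -0.616  -0.5199] jaw heading -67.49 roll rad -1.1780 (alt 1.9636)
```

{"api": "apply_moves", "payload": {
  "commands": [
    [0, -0.616, -0.52, -1.178, 1],
    [0, -0.616, -0.52, -1.178, 1],
    [0, -0.616, -0.52, -1.178, 1],
    [0, -0.616, -0.52, -1.178, 1],
    [0, -0.616, -0.52, -1.178, 1],
    [0, -0.616, -0.52, -1.178, 1],
    [0, -0.616, -0.52, -1.178, 1],
    [0, -0.616, -0.52, -1.178, 1],
    [0, -0.616, -0.52, -1.178, 1],
    [0, -0.616, -0.52, -1.178, 1],
    [0, -0.616, -0.52, -1.178, 1],
    [0, -0.616, -0.52, -1.178, 1]
  ]
}}

```text
time: 2.45
ee_pos: [0.3927, 0.0659, 0.2316]
tcp_rot: [94.0, 89.9, 4.1]
wrist_force: [1.1, -0.7, -0.1]
opening: 0.0854
```

```bash
python3 - <<'E'
from h import *
st(); go([.455,.26,.175],0)
E
```

```text
t2.45 p [0.3927 0.0659 0.2316] rot [94.03 89.93  4.05] F [ 1.1 -0.7 -0.1] T [-0.11 -0.05  0.01] op 0.0854 q [  9.5 -15.7  -9.   96.6  -0.   99.5]
shift [ 0.0567  0.0623 -0.1941] jaw heading 0.02 roll rad 0.0004 (alt -3.1412)
```

{"api": "apply_moves", "payload": {
  "commands": [
    [0, 0.03, -0.1, 0, 1],
    [0.02, 0.0623, -0.194, 0, 1],
    [0.0567, 0.0623, -0.194, 0, 1],
    [0.0567, 0.0623, -0.194, 0, 1],
    [0.0567, 0.0623, -0.194, 0, 1],
    [0.0567, 0.0623, -0.194, 0, 1],
    [0.0567, 0.0623, -0.194, 0, 1],
    [0.0567, 0.0623, -0.194, 0, 1]
  ]
}}

```text
time: 3.25
ee_pos: [0.4552, 0.2589, 0.1763]
tcp_rot: [103.9, 89.8, 13.8]
wrist_force: [-0.7, -0.0, 1.7]
opening: 0.0853
```

```bash
python3 - <<'E'
from h import *
st(); c=snap("wrist"); np.savez("w1.npz",**{k:v for k,v in c.items() if k!="obs"}); st(c["obs"])
cv2.imwrite("pics/w1.png",c["frame"])
P=cloud(c); z=P[...,2]
top=(z>.068)&(z<.085)&(c["depth"]>0)&(abs(P[...,0]-.455)<.04)&(abs(P[...,1]-.281)<.04)
q=P[top]; print(len(q),q.mean(0),q.min(0),q.max(0))
hnd=(z>.048)&(z<.066)&(P[...,1]<.25)&(P[...,1]>.19)&(abs(P[...,0]-.455)<.03)
q=P[hnd]; print("handle",len(q),q.mean(0)); 
E
```

```text
t3.25 p [0.4552 0.2589 0.1763] rot [103.88  89.85  13.84] F [-0.7 -0.   1.7] T [ 0.01  0.03 -0.01] op 0.0853 q [ 29.7   0.4  -0.7  88.7  -0.  119.7]
t3.25 p [0.4552 0.2589 0.1763] rot [103.88  89.85  13.84] F [-0.7 -0.   1.7] T [ 0.01  0.03 -0.01] op 0.0853 q [ 29.7   0.4  -0.7  88.7  -0.  119.7]
2707 [0.45247133 0.28212206 0.07418888] [0.43007832 0.25945527 0.06846797] [0.47438283 0.30390425 0.07759833]
handle 1358 [0.45476902 0.21789692 0.05815781]
```

View pics/w1.png

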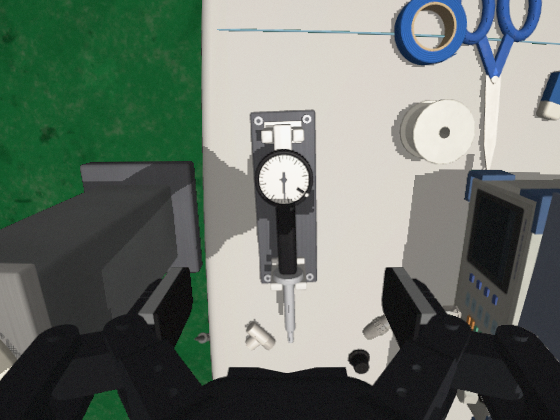

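```bash
cat >> h.py <<'E'
def ortho(c,cx,cy,z,half=.03,s=600):
    g=np.linspace(-half,half,s); X,Y=np.meshgrid(cx+g,cy-g)
    p=proj(c,np.stack([X,Y,np.full_like(X,z)],-1).reshape(-1,3)).astype(np.float32).reshape(s,s,2)
    return cv2.remap(c["frame"],p[...,0],p[...,1],cv2.INTER_CUBIC)
E
python3 - <<'E'
from h import *
c=dict(np.load("w1.npz")); P=cloud(c); z=P[...,2]
# top rim / dial
m=(abs(P[...,0]-.4525)<.03)&(abs(P[...,1]-.282)<.03)&(c["depth"]>0)
print(np.histogram(z[m],np.arange(.05,.082,.002)))
q=P[m&(z>.07)][:,:2].astype(np.float32); (x,y),r=cv2.minEnclosingCircle(q); print("bezel circle",x,y,r)
# gauge axis: handle and rod points, centre line
pts=[]
for y0 in np.arange(.125,.25,.005):
    s=(abs(P[...,1]-y0)<.0025)&(abs(P[...,0]-.455)<.02)&(z>.05)&(z<.07)
    if s.sum()>5: xs=P[...,0][s]; pts.append((y0,xs.min(),xs.max(),(xs.min()+xs.max())/2,z[s].max(),s.sum()))
for p in pts: print(np.round(p,4))
I=ortho(c,x,y,.074); cv2.imwrite("pics/dial1.png",I)
E
```

```text
(array([   4,   87,   37,  155,  120,    2,    0,    7,   11,   20,   17,
       1240, 1231,  199,    0]), array([0.05 , 0.052, 0.054, 0.056, 0.058, 0.06 , 0.062, 0.064, 0.066,
       0.068, 0.07 , 0.072, 0.074, 0.076, 0.078, 0.08 ]))
bezel circle 0.4524911940097809 0.2748781442642212 0.0301114022731781
[ 0.125   0.4552  0.4601  0.4576  0.0544 26.    ]
[ 0.13    0.4533  0.4619  0.4576  0.0564 28.    ]
[ 0.135   0.4533  0.4619  0.4576  0.0564 44.    ]
[ 0.14    0.4524  0.4619  0.4571  0.0561 47.    ]
[ 0.145   0.4524  0.4619  0.4571  0.0574 46.    ]
[ 0.15    0.4524  0.4619  0.4571  0.0565 47.    ]
[ 0.155   0.4524  0.4618  0.4571  0.0563 54.    ]
[ 0.16    0.4524  0.4608  0.4566  0.0565 43.    ]
[ 0.165   0.4515  0.4608  0.4562  0.0562 48.    ]
[ 0.17    0.4515  0.4608  0.4562  0.0566 51.    ]
[1.750e-01 4.395e-01 4.728e-01 4.562e-01 5.660e-02 1.440e+02]
[1.800e-01 4.396e-01 4.727e-01 4.562e-01 5.750e-02 1.150e+02]
[ 0.185   0.4427  0.4678  0.4552  0.0651 41.    ]
[1.900e-01 4.425e-01 4.688e-01 4.557e-01 6.550e-02 2.520e+02]
[1.950e-01 4.482e-01 4.688e-01 4.585e-01 6.460e-02 9.000e+01]
[2.000e-01 4.473e-01 4.633e-01 4.553e-01 6.030e-02 9.300e+01]
[2.050e-01 4.474e-01 4.633e-01 4.553e-01 6.030e-02 9.700e+01]
[2.100e-01 4.474e-01 4.632e-01 4.553e-01 6.010e-02 9.700e+01]
[2.150e-01 4.465e-01 4.631e-01 4.548e-01 6.020e-02 1.030e+02]
[2.200e-01 4.466e-01 4.622e-01 4.544e-01 6.010e-02 1.020e+02]
[2.250e-01 4.466e-01 4.622e-01 4.544e-01 6.020e-02 1.000e+02]
[2.300e-01 4.458e-01 4.623e-01 4.541e-01 6.080e-02 1.090e+02]
[2.350e-01 4.458e-01 4.622e-01 4.540e-01 6.010e-02 1.100e+02]
[2.400e-01 4.460e-01 4.621e-01 4.540e-01 6.080e-02 1.070e+02]
[2.45e-01 4.46e-01 4.62e-01 4.54e-01 6.04e-02 1.08e+02]
```

View pics/dial1.png

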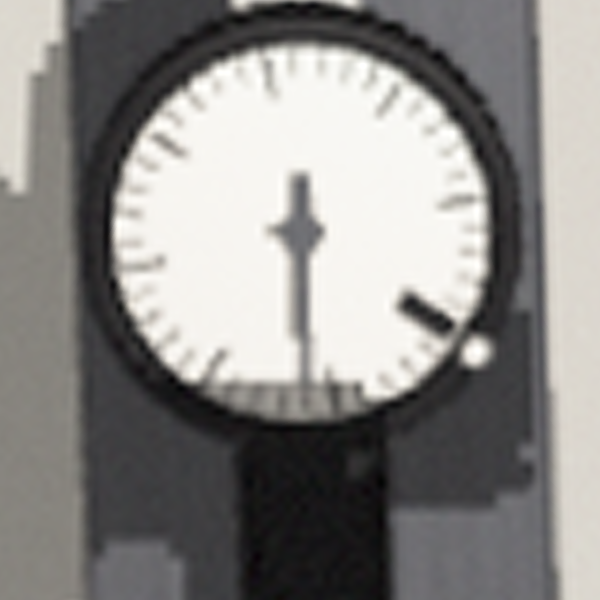

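```bash
python3 - <<'E'
from h import *
go([.4525,.2817,.061],56.2)
E
```

```text
shift [ 0.1154 -0.0031 -0.0227] jaw heading -0.06 roll rad -0.9819 (alt 2.1597)
```

{"api": "apply_moves", "payload": {
  "commands": [
    [0.02, -0.003, -0.0227, -0.15, 1],
    [0.04, -0.003, -0.0227, -0.3, 1],
    [0.06, -0.003, -0.0227, -0.45, 1],
    [0.07, -0.003, -0.0227, -0.6, 1],
    [0.07, -0.003, -0.0227, -0.75, 1],
    [0.07, -0.003, -0.0227, -0.9, 1],
    [0.075, -0.003, -0.0227, -0.98, 1],
    [0.09, -0.003, -0.0227, -0.98, 1],
    [0.105, -0.003, -0.0227, -0.98, 1],
    [0.1154, -0.003, -0.0227, -0.98, 1],
    [0.1154, -0.003, -0.0227, -0.98, 1],
    [0.1154, -0.003, -0.0227, -0.98, 1]
  ]
}}

```text
time: 4.5
ee_pos: [0.4524, 0.2815, 0.0607]
tcp_rot: [45.7, 89.9, 11.8]
wrist_force: [-0.3, 0.7, -0.0]
opening: 0.0852
```

```bash
python3 - <<'E'
from h import *
st(); go([.4525,.2817,.061],56.2)
E
```

```text
t4.50 p [0.4524 0.2815 0.0607] rot [45.72 89.86 11.77] F [-0.3  0.7 -0. ] T [ 0.   -0.02  0.01] op 0.0852 q [ 31.9   2.7 -11.2  76.   -0.   65.9]
shift [-0.0003  0.0002 -0.0001] jaw heading 56.05 roll rad -0.0026 (alt 3.1390)
```

{"api": "apply_moves", "payload": {
  "commands": [
    [0, 0, 0, 0, 0.3],
    [0, 0, 0, 0, 0.15],
    [0, 0, 0, 0, -1],
    [0, 0, 0, 0, -1],
    [0, 0, 0, 0, -1],
    [0, 0, 0, 0, -1],
    [0, 0, 0, 0, -1],
    [0, 0, 0, 0, -1],
    [0, 0, 0, 0, -1]
  ],
  "newtons": 20
}}

```text
time: 5.4
ee_pos: [0.4527, 0.2817, 0.0613]
tcp_rot: [53.0, 89.8, 19.1]
wrist_force: [-0.4, -0.7, 5.2]
opening: 0.0429
```

```bash
python3 - <<'E'
from h import *
st()
E
```

```text
t5.40 p [0.4527 0.2817 0.0613] rot [53.04 89.8  19.09] F [-0.4 -0.7  5.2] T [0.03 0.1  0.02] op 0.0429 q [ 31.9   2.6 -11.2  76.   -0.   65.9]
```

{"api": "apply_moves", "payload": {
  "commands": [
    [0, 0, 0, 0.1, -1],
    [0, 0, 0, 0.2, -1],
    [0, 0, 0, 0.3, -1],
    [0, 0, 0, 0.4, -1],
    [0, 0, 0, 0.5, -1],
    [0, 0, 0, 0.6, -1],
    [0, 0, 0, 0.7, -1],
    [0, 0, 0, 0.8, -1],
    [0, 0, 0, 0.9, -1],
    [0, 0, 0, 0.951, -1],
    [0, 0, 0, 0.951, -1],
    [0, 0, 0, 0.951, -1]
  ]
}}

```text
time: 6.6
ee_pos: [0.4528, 0.2818, 0.0614]
tcp_rot: [108.5, 89.8, 20.1]
wrist_force: [0.6, 0.1, 3.2]
opening: 0.0429
```

```bash
python3 - <<'E'
from h import *
st();go([.4525,.2817,.061],0)
E
```

```text
t6.60 p [0.4528 0.2818 0.0614] rot [108.49  89.79  20.15] F [0.6 0.1 3.2] T [ 0.03 -0.07 -0.04] op 0.0429 q [ 31.9   2.6 -11.2  76.   -0.  120.3]
shift [ 0.0004 -0.0003  0.0001] jaw heading 1.65 roll rad 0.0289 (alt -3.1127)
```

{"api": "apply_moves", "payload": {
  "commands": [
    [0, 0, 0, 0, 0.2],
    [0, 0, 0, 0, 1],
    [0, 0, 0, 0, 1],
    [-0.01, 0, 0, 0, 1],
    [-0.05, 0, 0.01, 0, 1],
    [-0.09, 0, 0.022, 0, 1],
    [-0.114, 0, 0.022, 0, 1],
    [-0.114, 0, 0.022, 0, 1],
    [-0.114, 0, 0.022, 0, 1]
  ]
}}

```text
time: 7.5
ee_pos: [0.4533, 0.2598, 0.176]
tcp_rot: [111.2, 89.7, 22.8]
wrist_force: [-0.1, 0.4, -0.2]
opening: 0.0853
```

```bash
python3 - <<'E'
from h import *
c=snap("wrist"); st(c["obs"]); P=cloud(c); z=P[...,2]
I=ortho(c,.4525,.2817,.074); I2=ortho(c,.4525,.22,.058,.11); cv2.imwrite("pics/d2.png",np.hstack([cv2.resize(I,(400,400)),cv2.resize(I2,(400,400))]))
for y0 in np.arange(.125,.25,.01):
    s=(abs(P[...,1]-y0)<.0025)&(abs(P[...,0]-.455)<.02)&(z>.05)&(z<.07)
    if s.sum()>5: xs=P[...,0][s]; print(round(y0,3),((xs.min()+xs.max())/2).round(4),z[s].max().round(4))
E
```

```text
t7.50 p [0.4533 0.2598 0.176 ] rot [111.15  89.72  22.81] F [-0.1  0.4 -0.2] T [-0.01 -0.03  0.02] op 0.0853 q [ 2.980e+01  1.000e-01 -1.100e+00  8.850e+01 -0.000e+00  1.182e+02]
0.125 0.458 0.054
0.135 0.4573 0.0569
0.145 0.457 0.0563
0.155 0.4567 0.0563
0.165 0.4564 0.0565
0.175 0.4561 0.0568
0.185 0.4553 0.0647
0.195 0.4575 0.0597
0.205 0.4552 0.0605
0.215 0.4546 0.0599
0.225 0.4542 0.0601
0.235 0.4539 0.0603
0.245 0.4537 0.0604
```

View pics/d2.png

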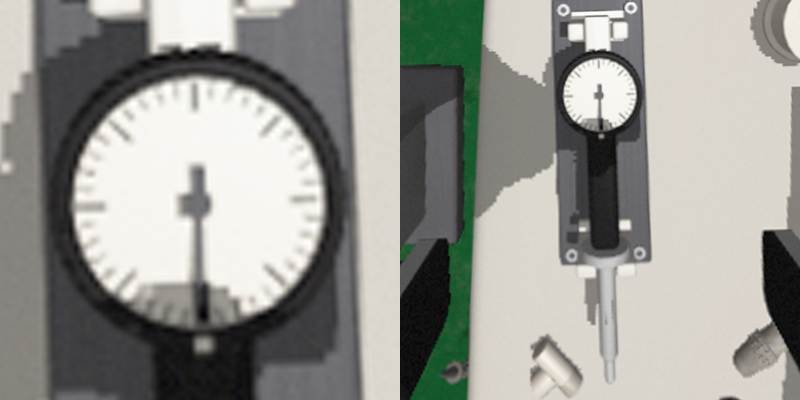

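```bash
python3 - <<'E'
from h import *
go([.485,-.03,.195],-14)
E
```

```text
shift [-0.0203  0.0238  0.2904] jaw heading 1.66 roll rad 0.2734 (alt -2.8682)
```

{"api": "apply_moves", "payload": {
  "commands": [
    [-0.02, 0.024, 0.05, 0.1, 1],
    [-0.02, 0.024, 0.1, 0.2, 1],
    [-0.02, 0.024, 0.15, 0.273, 1],
    [-0.02, 0.024, 0.2, 0.273, 1],
    [-0.02, 0.024, 0.25, 0.273, 1],
    [-0.02, 0.024, 0.29, 0.273, 1],
    [-0.02, 0.024, 0.29, 0.273, 1],
    [-0.02, 0.024, 0.29, 0.273, 1],
    [-0.02, 0.024, 0.29, 0.273, 1]
  ]
}}

```text
time: 8.45
ee_pos: [0.4849, -0.0288, 0.1939]
tcp_rot: [146.0, 89.9, 42.0]
wrist_force: [-0.3, 0.3, 0.1]
opening: 0.0855
```

```bash
python3 - <<'E'
from h import *
c=snap("wrist"); st(c["obs"]); np.savez("w3.npz",**{k:v for k,v in c.items() if k!="obs"})
cv2.imwrite("pics/w3.png",c["frame"]); P=cloud(c)
for k in("mouth","detector","mount"): print(k,[(np.round(x["rect"]).tolist(),round(x["confidence"],2)) for x in cams.spot_in(k,"wrist")[:2]])
E
```

```text
t8.45 p [ 0.4849 -0.0288  0.1939] rot [145.99  89.88  42.05] F [-0.3  0.3  0.1] T [0.05 0.03 0.04] op 0.0855 q [-3.400e+00 -4.500e+00 -3.600e+00  9.080e+01  1.000e-01  1.005e+02]
mouth [([262.0, 193.0, 329.0, 324.0], 0.8)]
detector [([263.0, 195.0, 332.0, 325.0], 0.9), ([378.0, 121.0, 419.0, 156.0], 0.26)]
mount [([243.0, 193.0, 350.0, 324.0], 0.55), ([192.0, 2.0, 216.0, 39.0], 0.29)]
```

View pics/w3.png

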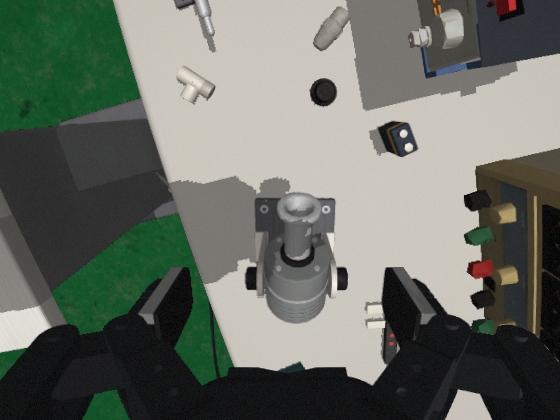

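```bash
cat > m.py <<'E'
from h import *
from scipy.optimize import least_squares
def frame(hd):
    a=np.radians(hd); x=np.array([np.cos(a)*np.cos(np.radians(25)),np.sin(a)*np.cos(np.radians(25)),-np.sin(np.radians(25))])
    y=np.array([-np.sin(a),np.cos(a),0]); return np.column_stack([x,y,np.cross(x,y)])
def fit(c):
    P=cloud(c); P=P[c["depth"]>0]
    m=np.array([.494,-.02,.117]); hd=-104.
    for it in range(4):
        L=(P-m)@frame(hd); r=np.hypot(L[:,1],L[:,2])
        body=P[(L[:,0]>65)*0+(L[:,0]>.066)*(L[:,0]<.12)*(abs(r-.026)<.006)>0]
        tube=P[(L[:,0]>.009)&(L[:,0]<.045)&(abs(r-.0105)<.004)]
        face=P[(abs(L[:,0])<.004)&(r<.0175)&(r>.0105)]
        rim=face
        def res(p):
            F=frame(p[3]); f=lambda Q:(Q-p[:3])@F
            t=f(tube); a=f(face)
            b=f(body)
            return np.r_[np.hypot(t[:,1],t[:,2])-.0105, a[:,0], 0*b[:,0], (np.hypot(b[:,1],b[:,2])-p[4])]*1e3
        s=least_squares(res,[*m,hd,.027],loss="soft_l1"); m=s.x[:3]; hd=s.x[3]
    L=(face-m)@frame(hd)
    print("n",len(body),len(tube),len(face),"mouth",m.round(4),"heading",round(hd,2),"rb",s.x[4].round(4),"face yz range",L[:,1:].min(0).round(4),L[:,1:].max(0).round(4),"rms",np.sqrt(np.mean(s.fun**2)).round(2))
    return m,hd
if __name__=="__main__":
    c=dict(np.load("w3.npz")); m,hd=fit(c)
    F=frame(hd); print("proj mouth",proj(c,m),"axis pts",proj(c,m+F[:,0]*.05))
    t=np.linspace(0,2*np.pi,60)
    I=c["frame"].copy()
    for r in (.016,.010):
        q=proj(c,m+np.outer(np.cos(t)*r,F[:,1])+np.outer(np.sin(t)*r,F[:,2]))
        cv2.polylines(I,[np.round(q*8).astype(int)],True,(0,0,255),1,cv2.LINE_AA,3)
    cv2.imwrite("pics/w3b.png",cv2.resize(I[170:340,220:380],(640,680))[:600])
E
python3 m.py
```

```text
n 2150 878 696 mouth [ 0.4949 -0.0219  0.1151] heading -104.17 rb 0.0275 face yz range [-0.0152 -0.0142] [0.0154 0.0172] rms 0.84
proj mouth [[298.51287236 205.48662227]] axis pts [[296.78128479 252.11035585]]
```

View pics/w3b.png

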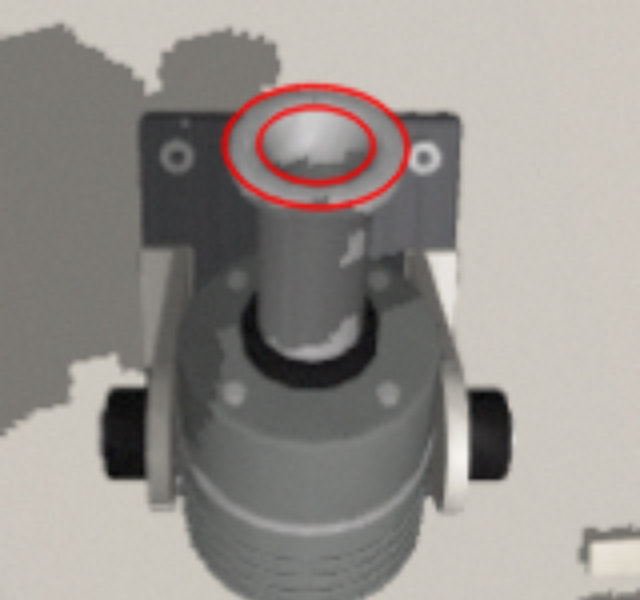

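```bash
python3 - <<'E'
from h import *
st();go([.4545,.2227,.034],1.95)
E
```

```text
t8.65 p [ 0.4852 -0.0284  0.1946] rot [126.19  89.84  22.33] F [-0.5 -0.  -0.2] T [0.01 0.   0.06] op 0.0853 q [-3.400e+00 -4.500e+00 -3.500e+00  9.080e+01  1.000e-01  1.005e+02]
shift [ 0.1607 -0.0903 -0.2362] jaw heading -13.86 roll rad -0.2759 (alt 2.8657)
```

{"api": "apply_moves", "payload": {
  "commands": [
    [0, -0.02, -0.05, -0.1, 1],
    [0, -0.04, -0.1, -0.2, 1],
    [0, -0.06, -0.15, -0.276, 1],
    [0, -0.08, -0.2, -0.276, 1],
    [0.02, -0.09, -0.236, -0.276, 1],
    [0.05, -0.09, -0.236, -0.276, 1],
    [0.09, -0.09, -0.236, -0.276, 1],
    [0.12, -0.09, -0.236, -0.276, 1],
    [0.12, -0.09, -0.236, -0.276, 1]
  ]
}}

```text
time: 9.55
ee_pos: [0.452, 0.2222, 0.0707]
tcp_rot: [-63.7, 89.8, -151.6]
wrist_force: [-0.2, 0.3, -0.0]
opening: 0.0854
```

```bash
python3 - <<'E'
from h import *
st();go([.4545,.2227,.034],1.95)
E
```

```text
t9.55 p [0.452  0.2222 0.0707] rot [ -63.66   89.77 -151.59] F [-0.2  0.3 -0. ] T [-0.02  0.01 -0.01] op 0.0854 q [ 26.2  -1.2 -14.   77.4  -0.  114.1]
shift [ 0.0366  0.0027 -0.0004] jaw heading 2.07 roll rad 0.0020 (alt -3.1396)
```

{"api": "apply_moves", "payload": {
  "commands": [
    [0.02, 0.0027, 0, 0, 1],
    [0.037, 0.0027, 0, 0, 1],
    [0.037, 0.0027, 0, 0, 1],
    [0.037, 0.0027, 0, 0, -0.2],
    [0.037, 0.0027, 0, 0, -0.4],
    [0.037, 0.0027, 0, 0, -1],
    [0.037, 0.0027, 0, 0, -1],
    [0.037, 0.0027, 0, 0, -1],
    [0.037, 0.0027, 0, 0, -1],
    [0.037, 0.0027, 0, 0, -1],
    [0.037, 0.0027, 0, 0, -1],
    [0.037, 0.0027, 0, 0, -1]
  ],
  "newtons": 20
}}

```text
time: 10.75
ee_pos: [0.4547, 0.2224, 0.0342]
tcp_rot: [-64.7, 89.8, -152.7]
wrist_force: [-1.9, 0.1, 5.9]
opening: 0.0152
```

```bash
python3 - <<'E'
from h import *
st();go([.4545,.2227,.034],1.95)
E
```

```text
t10.75 p [0.4547 0.2224 0.0342] rot [ -64.73   89.8  -152.67] F [-1.9  0.1  5.9] T [-0.1   0.38 -0.09] op 0.0152 q [ 2.61e+01  1.00e-01 -1.68e+01  7.33e+01 -0.00e+00  1.14e+02]
shift [ 0.0002 -0.0001 -0.0003] jaw heading 2.06 roll rad 0.0019 (alt -3.1397)
```

{"api": "apply_moves", "payload": {
  "commands": [
    [-0.01, 0, 0, 0, -1],
    [-0.03, 0, 0, 0, -1],
    [-0.05, 0, 0, 0, -1],
    [-0.07, 0, 0, 0, -1],
    [-0.09, 0, 0, 0, -1],
    [-0.09, 0, 0, 0, -1],
    [-0.09, 0, 0, 0, -1],
    [-0.09, 0, 0, 0, -1]
  ]
}}

```text
time: 11.55
ee_pos: [0.4544, 0.2222, 0.1229]
tcp_rot: [-64.8, 89.7, -152.8]
wrist_force: [-0.5, 0.4, -1.9]
opening: 0.0155
```

```bash
cat >> h.py <<'E'
def tl(c):
    o=c["obs"]; R=Ro.from_euler("xyz",o["tcp_rot"],degrees=True).as_matrix(); P=cloud(c); P[c["depth"]<=0]=np.nan
    return (P-o["ee_pos"])@R     # tool coordinates
def tilt(c):
    "plane of the dial/bezel top & handle top line, in tool coords -> nose-down tilt in deg"
    L=tl(c); o=c["obs"]
    m=(abs(L[...,1])<.021)&(L[...,2]<-.03)&(L[...,2]>-.11)&(L[...,0]<.03)&(L[...,0]>-.11)
    q=L[m]; q=q[np.isfinite(q).all(1)]
    best=None; rng=np.random.default_rng(0)
    for _ in range(400):
        a=q[rng.choice(len(q),3,False)]; n=np.cross(a[1]-a[0],a[2]-a[0]); k=np.linalg.norm(n)
        if k<1e-5: continue
        n/=k; s=abs((q-a[0])@n)<.001
        if best is None or s.sum()>best.sum(): best=s
    qq=q[best]; ctr=qq.mean(0); n=np.linalg.svd(qq-ctr)[2][2]; n*=-np.sign(n[0])
    print("dial plane n",len(qq),"of",len(q),"ctr",ctr.round(4),"normal",n.round(3),"tilt(+ = nose down) %.2f"%np.degrees(np.arctan2(n[2],-n[0])),"side %.2f"%np.degrees(np.arctan2(n[1],-n[0])))
    return ctr,n
def rod(c,x0=-.06,x1=.08):
    L=tl(c); out=[]
    for z0 in np.arange(0.02,.12,.008):
        s=(abs(L[...,2]-z0)<.004)&(abs(L[...,1])<.02)&(L[...,0]<x1)&(L[...,0]>x0)
        if s.sum()>6:
            q=L[s]; print("z%.3f"%z0,"n",s.sum(),"y",((np.percentile(q[:,1],3)+np.percentile(q[:,1],97))/2).round(4),"w",np.ptp(q[:,1]).round(4),"top x",np.percentile(q[:,0],5).round(4))
E
python3 - <<'E'
from h import *
c=dict(np.load("w3.npz")); P=cloud(c)
for y0 in np.arange(.02,.24,.03):
    s=(abs(P[...,1]-y0)<.015)&(P[...,2]>.06)&(P[...,2]<.25)&(P[...,0]>.53)
    if s.sum(): print("box",round(y0,3),s.sum(),P[...,0][s].min().round(3),P[...,2][s].max().round(3))
st(); c=snap("wrist"); cv2.imwrite("pics/w4.png",c["frame"]); tilt(c); rod(c)
c=snap("top"); P=cloud(c)
for y0 in np.arange(.02,.26,.03):
    s=(abs(P[...,1]-y0)<.015)&(P[...,2]>.06)&(P[...,2]<.25)&(P[...,0]>.52)
    if s.sum(): print("top box",round(y0,3),s.sum(),P[...,0][s].min().round(3),P[...,2][s].max().round(3))
E
```

```text
box 0.05 5044 0.624 0.178
box 0.08 2438 0.623 0.168
t11.55 p [0.4544 0.2222 0.1229] rot [ -64.85   89.7  -152.79] F [-0.5  0.4 -1.9] T [ 0.   -0.01  0.03] op 0.0155 q [ 26.1  -1.5  -8.6  83.3  -0.  114. ]
dial plane n 10893 of 17719 ctr [-0.0396 -0.0004 -0.0595] normal [-1.    -0.006 -0.   ] tilt(+ = nose down) -0.02 side -0.37
z0.020 n 571 y -0.0006 w 0.0167 top x -0.025
z0.028 n 1131 y -0.0004 w 0.0241 top x -0.0292
z0.036 n 263 y -0.0004 w 0.0239 top x -0.0302
top box 0.05 755 0.627 0.25
top box 0.08 627 0.625 0.25
top box 0.11 607 0.624 0.249
top box 0.14 625 0.599 0.25
top box 0.17 626 0.635 0.25
top box 0.2 625 0.634 0.25
top box 0.23 641 0.634 0.25
top box 0.26 613 0.633 0.25
```

View pics/w4.png

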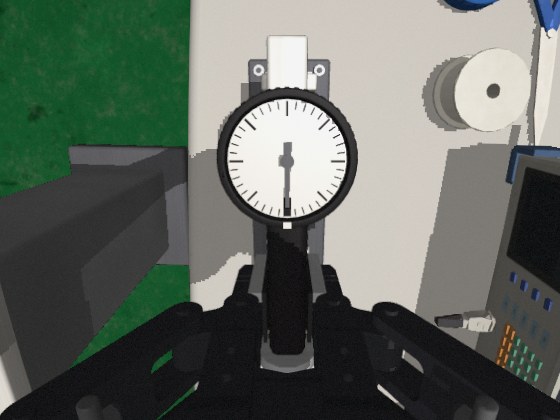

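```bash
cat >> h.py <<'E'
M0=np.array([.4949,-.0219]); HD=-104.17; DV=np.array([np.cos(np.radians(HD)),np.sin(np.radians(HD))])
def mt(X,z): return [*(M0+X*DV),z]
E
python3 - <<'E'
from h import *
go(mt(-.130,.120),-14.17); go(mt(-.130,.07),-14.17)
E
```

```text
shift [0.0028 0.0681 0.1206] jaw heading 2.06 roll rad 0.2833 (alt -2.8583)
shift [0.0528 0.0683 0.1205] jaw heading 2.06 roll rad 0.2833 (alt -2.8583)
```

{"api": "apply_moves", "payload": {
  "commands": [
    [0, 0.018, 0.03, 0.07, -1],
    [0, 0.034, 0.06, 0.14, -1],
    [0, 0.05, 0.09, 0.21, -1],
    [0, 0.068, 0.12, 0.283, -1],
    [0, 0.068, 0.12, 0.283, -1],
    [0.02, 0.068, 0.12, 0.283, -1],
    [0.04, 0.068, 0.12, 0.283, -1],
    [0.053, 0.068, 0.12, 0.283, -1],
    [0.053, 0.068, 0.12, 0.283, -1],
    [0.053, 0.068, 0.12, 0.283, -1]
  ]
}}

```text
time: 12.65
ee_pos: [0.5263, 0.1048, 0.0701]
tcp_rot: [-49.5, 89.7, -153.6]
wrist_force: [-0.0, 0.2, -1.5]
opening: 0.0155
```

```bash
python3 - <<'E'
from h import *
st(); go(mt(-.0928,.07),-14.17); o=bot.get_obs(); v=o["ee_pos"][:2]-M0; print("X",v@DV,"lat",v@[-DV[1],DV[0]])
E
```

```text
t12.65 p [0.5263 0.1048 0.0701] rot [ -49.51   89.68 -153.64] F [-0.   0.2 -1.5] T [ 0.03 -0.01  0.01] op 0.0155 q [ 1.130e+01  3.400e+00 -9.400e+00  7.750e+01 -1.000e-01  1.154e+02]
shift [0.0002 0.0006 0.0377] jaw heading -14.13 roll rad 0.0007 (alt -3.1409)
X -0.13054877402036166 lat -0.000602345894896442
```

{"api": "apply_moves", "payload": {
  "commands": [
    [0, 0.0006, 0.01, 0, -1],
    [0, 0.0006, 0.02, 0, -1],
    [0, 0.0006, 0.03, 0, -1],
    [0, 0.0006, 0.0387, 0, -1],
    [0, 0.0006, 0.0387, 0, -1],
    [0, 0.0006, 0.0387, 0, -1]
  ]
}}

```text
time: 13.25
ee_pos: [0.5175, 0.0668, 0.0704]
tcp_rot: [-49.9, 89.7, -154.1]
wrist_force: [-0.6, 0.3, -1.8]
opening: 0.0155
```

{"api": "apply_moves", "payload": {
  "commands": [
    [-0.003, 0, 0, 0, -1],
    [-0.006, 0, 0, 0, -1],
    [-0.009, 0, 0, 0, -1],
    [-0.012, 0, 0, 0, -1],
    [-0.015, 0, 0, 0, -1],
    [-0.015, 0, 0, 0, -1]
  ]
}}

```text
time: 13.85
ee_pos: [0.5176, 0.067, 0.0857]
tcp_rot: [-50.3, 89.7, -154.4]
wrist_force: [-0.1, 0.3, -4.2]
opening: 0.0161
```

```bash
python3 - <<'E'
from h import *
st(); o=bot.get_obs(); v=o["ee_pos"][:2]-M0; print("X",v@DV,"lat",v@[-DV[1],DV[0]])
c=snap("wrist"); tilt(c)
E
```

```text
t13.85 p [0.5176 0.067  0.0857] rot [ -50.27   89.71 -154.44] F [-0.1  0.3 -4.2] T [ 0.21 -0.07 -0.02] op 0.0161 q [ 7.400e+00  1.100e+00 -1.010e+01  7.910e+01 -1.000e-01  1.116e+02]
X -0.0917078301699281 lat 0.0002627393029112158
dial plane n 11448 of 19023 ctr [-0.0437 -0.0003 -0.0583] normal [-0.997  0.001  0.081] tilt(+ = nose down) 4.67 side 0.06
```

{"api": "apply_moves", "payload": {
  "commands": [
    [-0.004, 0, 0, 0, -1],
    [-0.008, 0, 0, 0, -1],
    [-0.012, 0, 0, 0, -1],
    [-0.016, 0, 0, 0, -1],
    [-0.02, 0, 0, 0, -1],
    [-0.024, 0, 0, 0, -1],
    [-0.027, 0, 0, 0, -1],
    [-0.027, 0, 0, 0, -1]
  ]
}}

```text
time: 14.7
ee_pos: [0.5179, 0.0672, 0.1131]
tcp_rot: [-51.2, 89.8, -155.3]
wrist_force: [0.0, 0.7, -4.9]
opening: 0.0156
```

```bash
python3 - <<'E'
from h import *
st(); o=bot.get_obs(); v=o["ee_pos"][:2]-M0; print("X",v@DV,"lat",v@[-DV[1],DV[0]])
c=snap("wrist"); tilt(c)
E
```

```text
t14.70 p [0.5179 0.0672 0.1131] rot [ -51.18   89.75 -155.35] F [ 0.   0.7 -4.9] T [ 0.28  0.04 -0.08] op 0.0156 q [ 7.400e+00  7.000e-01 -7.400e+00  8.210e+01 -1.000e-01  1.116e+02]
X -0.09201530260002806 lat 0.000501745503393327
dial plane n 12770 of 24560 ctr [-0.0584 -0.0003 -0.0498] normal [-0.937  0.003  0.349] tilt(+ = nose down) 20.40 side 0.18
```

{"api": "apply_moves", "payload": {
  "commands": [
    [-0.003, 0, 0, 0, -1],
    [-0.006, 0, 0, 0, -1],
    [-0.008, 0, 0, 0, -1],
    [-0.008, 0, 0, 0, -1]
  ]
}}

```text
time: 15.15
ee_pos: [0.5182, 0.0675, 0.1213]
tcp_rot: [-56.3, 89.8, -160.5]
wrist_force: [-0.1, 2.8, -4.7]
opening: 0.0153
```

```bash
python3 - <<'E'
from h import *
st(); o=bot.get_obs(); v=o["ee_pos"][:2]-M0; print("X",v@DV,"lat",v@[-DV[1],DV[0]])
c=snap("wrist"); tilt(c)
E
```

```text
t15.15 p [0.5182 0.0675 0.1213] rot [ -56.33   89.8  -160.49] F [-0.1  2.8 -4.7] T [ 0.6   0.02 -0.02] op 0.0153 q [  7.4   0.7  -6.6  83.   -0.  111.6]
X -0.09237211622144435 lat 0.0006817379434155524
dial plane n 12085 of 25444 ctr [-0.0619 -0.0002 -0.048 ] normal [-0.905 -0.007  0.424] tilt(+ = nose down) 25.11 side -0.47
```

```bash
python3 - <<'E'
from h import *
c=snap("wrist"); cv2.imwrite("pics/w5.png",c["frame"])
E
```

```text
(no output)
```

View pics/w5.png

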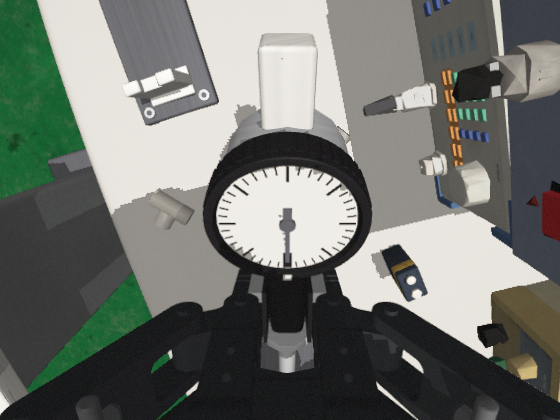

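```bash
cat >> h.py <<'E'
def clear(c,th=25.):
    L=tl(c).reshape(-1,3); L=L[np.isfinite(L).all(1)]
    ctr,n=tilt(c)
    g=Ro.from_rotvec([0,np.radians(0),0]).as_matrix()
    gx=np.array([-n[2]*-1*0,0,0])
    n=n/np.linalg.norm(n); gy=np.array([0,1.,0]); gx=np.cross(gy*-1,n)*-1; gx=gx/np.linalg.norm(gx)
    if gx[2]<0: gx=-gx
    q=L-ctr; u=q@gx; w=q@gy; v=q@n
    r=np.hypot(u,w)
    s=(u>0)&(r>.0225)&(r<.045)&(v>-.012)&(v<.03)&(abs(w)>.009)
    i=np.argsort(r[s])[:400:50]; print("near bezel side: r,u,w,v mm"); print((np.c_[r,u,w,v][s][i]*1e3).round(1))
E
python3 - <<'E'
from h import *
c=snap("wrist"); clear(c)
E
```

```text
dial plane n 12151 of 25437 ctr [-0.0616 -0.0004 -0.0479] normal [-0.915  0.004  0.404] tilt(+ = nose down) 23.86 side 0.24
near bezel side: r,u,w,v mm
[[ 22.5  10.  -20.2   1.5]
 [ 22.7  18.1  13.7   1.4]
 [ 22.8  20.   10.9   0.5]
 [ 23.   12.1  19.6   1.7]
 [ 23.2  21.2   9.4   1.5]
 [ 23.4  17.9 -15.1   1.8]
 [ 23.7  21.3  10.4  29.5]
 [ 23.9  21.3  10.7  28.5]]
```

{"api": "apply_moves", "payload": {
  "commands": [
    [0.002, 0, -0.003, 0, -1],
    [0.002, 0, -0.01, 0, -1],
    [-0.002, 0, -0.025, 0, -1],
    [-0.01, 0, -0.04, 0, -1],
    [-0.015, 0, -0.05, 0, -1],
    [-0.015, 0, -0.05, 0, -1],
    [-0.015, 0, -0.05, 0, -1]
  ]
}}

```text
time: 16.0
ee_pos: [0.5304, 0.1162, 0.1358]
tcp_rot: [-51.0, 89.8, -155.1]
wrist_force: [-0.4, -0.2, -2.9]
opening: 0.0154
```

```bash
cat >> h.py <<'E'
def dial_px(I):
    hsv=cv2.cvtColor(I,cv2.COLOR_BGR2HSV); w=((hsv[...,2]>150)&(hsv[...,1]<40)).astype(np.uint8)
    w=cv2.morphologyEx(w,cv2.MORPH_OPEN,np.ones((3,3),np.uint8))
    n,lab,stt,cen=cv2.connectedComponentsWithStats(w)
    k=[i for i in range(1,n) if 80<stt[i,2]<190 and abs(stt[i,0]+stt[i,2]/2-288)<25 and stt[i,3]>70]
    k=max(k,key=lambda i:stt[i,4]); ct=max(cv2.findContours((lab==k).astype(np.uint8),cv2.RETR_EXTERNAL,cv2.CHAIN_APPROX_NONE)[0],key=len)
    return cv2.fitEllipse(cv2.convexHull(ct))
def gauge(cs):
    "averaged gauge origin and axis, in tool coordinates"
    r=[]
    for c in cs:
        (u,v),ax,an=dial_px(c["frame"]); ctr,n=tilt(c)
        p=cv2.undistortPoints(np.array([[[u,v]]]),c["camera_matrix"],np.array(c["D"],float)).ravel()
        M=c["mount"]; d=M[:3,:3]@[*p,1]; a=M[:3,3]; s=((ctr-a)@n)/(d@n); D=a+s*d
        t=np.arctan2(n[2],-n[0]); r.append([*D,np.degrees(t)]); print("ell",np.round([u,v,*ax],1),"D",D.round(4))
    r=np.mean(r,0); t=np.radians(r[3]); gx=np.array([np.sin(t),0,np.cos(t)]); nn=np.array([-np.cos(t),0,np.sin(t)])
    O=r[:3]+.096*gx-.0238*nn; print("tilt %.2f"%r[3],"O tool",O.round(4),"dial",r[:3].round(4)); return O,gx,r[3]
E
python3 - <<'E'
from h import *
st(); cs=[snap("wrist") for _ in range(4)]; O,gx,t=gauge(cs)
print("w4",dial_px(cv2.imread("pics/w4.png")))
o=bot.get_obs(); R=Ro.from_euler("xyz",o["tcp_rot"],degrees=True).as_matrix(); W=o["ee_pos"]+R@O; print("O world",W.round(4)," gx",(R@gx).round(3))
E
```

```text
t16.00 p [0.5304 0.1162 0.1358] rot [ -50.99   89.77 -155.1 ] F [-0.4 -0.2 -2.9] T [-0.02  0.02  0.02] op 0.0154 q [ 12.4   3.4  -2.2  84.7  -0.  116.5]
dial plane n 12043 of 25357 ctr [-0.0616  0.     -0.0482] normal [-0.91  -0.017  0.413] tilt(+ = nose down) 24.43 side -1.05
ell [286.7 215.4 102.7 141.9] D [-0.0615 -0.0004 -0.0479]
dial plane n 12122 of 25378 ctr [-0.0614 -0.0004 -0.0479] normal [-0.919  0.003  0.395] tilt(+ = nose down) 23.24 side 0.21
ell [286.7 215.4 102.7 141.9] D [-0.0613 -0.0004 -0.0478]
dial plane n 12243 of 25357 ctr [-0.0615 -0.0003 -0.0481] normal [-0.917  0.002  0.4  ] tilt(+ = nose down) 23.56 side 0.15
ell [286.7 215.4 102.6 141.9] D [-0.0614 -0.0004 -0.0478]
dial plane n 12134 of 25375 ctr [-0.0616 -0.0004 -0.0482] normal [-0.912  0.005  0.41 ] tilt(+ = nose down) 24.22 side 0.31
ell [286.7 215.4 102.6 141.9] D [-0.0614 -0.0004 -0.0478]
tilt 23.86 O tool [-0.0008 -0.0004  0.0303] dial [-0.0614 -0.0004 -0.0478]
w4 ((286.5777282714844, 157.99313354492188), (118.46428680419922, 118.7780990600586), 130.2880096435547)
O world [0.5224 0.0862 0.1365]  gx [-0.226 -0.887 -0.402]
```

```bash
cat >> h.py <<'E'
def tilt(c,verbose=True):
    L=tl(c); e=dial_px(c["frame"]); m=np.zeros(c["depth"].shape,np.uint8)
    cv2.ellipse(m,(e[0],(e[1][0]*.9,e[1][1]*.9),e[2]),1,-1)
    q=L[m>0]; q=q[np.isfinite(q).all(1)]
    q=q[abs(q[:,0]-np.median(q[:,0]))<.03]
    A=np.c_[q[:,1:],np.ones(len(q))]; w=np.ones(len(q))
    for _ in range(6):
        p=np.linalg.lstsq(A*w[:,None],q[:,0]*w,rcond=None)[0]; r=q[:,0]-A@p; w=(abs(r)<2.5*1.48*np.median(abs(r)))*1.
    n=np.array([-1,p[0],p[1]]); n/=np.linalg.norm(n); t=np.degrees(np.arctan2(n[2],-n[0]))
    if verbose: print("n",int(w.sum()),len(q),"sd %.2fmm"%(1e3*r[w>0].std()),"tilt %.2f side %.2f"%(t,np.degrees(np.arctan2(n[1],-n[0]))))
    return q[w>0].mean(0),n
E
python3 - <<'E'
from h import *
cs=[snap("wrist") for _ in range(3)]; O,gx,t=gauge(cs)
o=bot.get_obs(); R=Ro.from_euler("xyz",o["tcp_rot"],degrees=True).as_matrix(); W=o["ee_pos"]+R@O; print("O world",W.round(4)," gx",(R@gx).round(3))
E
```

```text
n 9113 9362 sd 0.49mm tilt 24.06 side -0.02
ell [286.6 215.4 102.5 141.9] D [-0.0613 -0.0004 -0.0478]
n 9116 9379 sd 0.49mm tilt 23.99 side -0.01
ell [286.6 215.4 102.5 141.9] D [-0.0613 -0.0004 -0.0478]
n 9136 9367 sd 0.49mm tilt 24.01 side -0.02
ell [286.6 215.5 102.5 141.9] D [-0.0613 -0.0004 -0.0478]
tilt 24.02 O tool [-0.0005 -0.0004  0.0302] dial [-0.0613 -0.0004 -0.0478]
O world [0.5226 0.0864 0.1364]  gx [-0.225 -0.886 -0.405]
```

```bash
cat >> h.py <<'E'
M3=np.array([.4949,-.0219,.1151]); AX=np.array([*(DV*np.cos(np.radians(25))),-np.sin(np.radians(25))])
FD=np.column_stack([AX,[-DV[1],DV[0],0],np.cross(AX,[-DV[1],DV[0],0])])
def seat(ns=2,where=(-.1,-.07,0)):
    cs=[snap("wrist") for _ in range(ns)]; O,gx,t=gauge(cs); o=cs[-1]["obs"]; st(o)
    R=Ro.from_euler("xyz",o["tcp_rot"],degrees=True).as_matrix(); W=o["ee_pos"]+R@O
    g=R@gx; print("O in detector frame mm",((W-M3)@FD*1e3).round(2),"axis err deg: pitch %.2f yaw %.2f"%(np.degrees(np.arcsin(g@FD[:,2])),np.degrees(np.arcsin(g@FD[:,1]))))
    for d in where: go(o["ee_pos"]+M3+d*AX-W,-14.17,o)
    print("tool vec of AX",(R.T@AX).round(4),"det z",(R.T@FD[:,2]).round(4))
E
python3 - <<'E'
from h import *
seat()
E
```

```text
n 9136 9376 sd 0.50mm tilt 24.02 side -0.02
ell [286.6 215.4 102.5 141.9] D [-0.0613 -0.0004 -0.0478]
n 9143 9380 sd 0.50mm tilt 23.96 side -0.07
ell [286.6 215.4 102.5 141.9] D [-0.0613 -0.0004 -0.0478]
tilt 23.99 O tool [-0.0005 -0.0004  0.0302] dial [-0.0613 -0.0004 -0.0478]
t16.40 p [0.5304 0.1156 0.1359] rot [ -53.19   89.78 -157.38] F [ 0.6  0.3 -2.9] T [-0.02 -0.02  0.06] op 0.0155 q [ 12.3   3.4  -2.2  84.7  -0.  116.5]
O in detector frame mm [-110.37    0.34  -27.83] axis err deg: pitch 1.14 yaw -0.08
shift [-0.0208 -0.0004  0.0212] jaw heading -14.18 roll rad -0.0002 (alt 3.1414)
shift [-0.0081 -0.0004  0.0484] jaw heading -14.18 roll rad -0.0002 (alt 3.1414)
shift [ 0.0217 -0.0003  0.1117] jaw heading -14.18 roll rad -0.0002 (alt 3.1414)
tool vec of AX [0.4247 0.0015 0.9053] det z [-0.9053 -0.0027  0.4247]
```

{"api": "apply_moves", "payload": {
  "commands": [
    [-0.012, 0, 0, 0, -1],
    [-0.021, 0, 0.01, 0, -1],
    [-0.021, 0, 0.021, 0, -1],
    [-0.021, 0, 0.021, 0, -1],
    [-0.021, 0, 0.021, 0, -1]
  ]
}}

```text
time: 16.95
ee_pos: [0.5252, 0.0949, 0.1569]
tcp_rot: [-55.2, 89.8, -159.5]
wrist_force: [-0.1, 0.2, -2.5]
opening: 0.0156
```

```bash
python3 - <<'E'
from h import *
seat(1,(-.07,-.04))
c=snap("scene"); 
p=proj(c,np.array([M3,M3-AX*.1])); print(p.round(1))
u,v=p.mean(0).astype(int); cv2.imwrite("pics/s6.png",cv2.resize(c["frame"][v-50:v+50,u-70:u+70],(784,560),interpolation=cv2.INTER_CUBIC))
E
```

```text
n 9113 9360 sd 0.50mm tilt 23.96 side -0.03
ell [286.7 215.4 102.4 141.9] D [-0.0613 -0.0003 -0.0478]
tilt 23.96 O tool [-0.0006 -0.0003  0.0303] dial [-0.0613 -0.0003 -0.0478]
t16.95 p [0.5252 0.0949 0.1569] rot [ -55.24   89.79 -159.47] F [-0.1  0.2 -2.5] T [-0.03 -0.01 -0.04] op 0.0156 q [ 10.3   2.1  -1.2  86.9  -0.  114.5]
O in detector frame mm [-99.85   0.41   0.31] axis err deg: pitch 1.16 yaw -0.13
shift [ 0.013  -0.0003  0.0269] jaw heading -14.23 roll rad -0.0011 (alt 3.1405)
shift [ 0.0257 -0.0003  0.0541] jaw heading -14.23 roll rad -0.0011 (alt 3.1405)
tool vec of AX [0.4245 0.0023 0.9054] det z [-0.9054 -0.0023  0.4245]
[[299.5 205.5]
 [261.  196.7]]
```

View pics/s6.png

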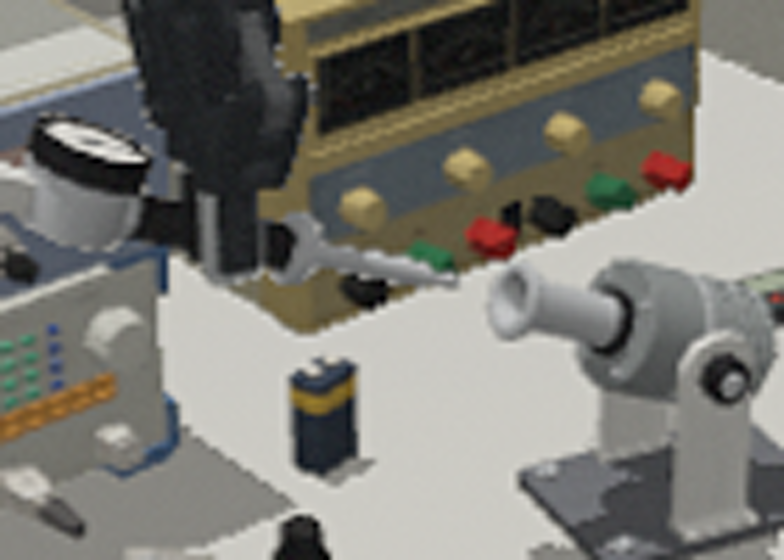

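{"api": "apply_moves", "payload": {
  "commands": [
    [0.0025, 0, 0.0055, 0, -1],
    [0.005, 0, 0.011, 0, -1],
    [0.0077, 0, 0.0163, 0, -1],
    [0.0103, 0, 0.0215, 0, -1],
    [0.013, 0, 0.0269, 0, -1],
    [0.0155, 0, 0.0323, 0, -1],
    [0.0181, 0, 0.0377, 0, -1],
    [0.0206, 0, 0.0432, 0, -1],
    [0.0231, 0, 0.0487, 0, -1],
    [0.0257, 0, 0.0541, 0, -1],
    [0.0257, 0, 0.0541, 0, -1]
  ]
}}

```text
time: 18.15
ee_pos: [0.5115, 0.0422, 0.1307]
tcp_rot: [-57.2, 89.7, -161.4]
wrist_force: [0.5, 0.7, -2.0]
opening: 0.0153
```

```bash
python3 - <<'E'
from h import *
seat(1,(-.02,0))
E
```

```text
n 9090 9329 sd 0.49mm tilt 23.98 side -0.04
ell [286.6 215.5 102.3 141.7] D [-0.0613 -0.0004 -0.0478]
tilt 23.98 O tool [-0.0006 -0.0004  0.0302] dial [-0.0613 -0.0004 -0.0478]
t18.15 p [0.5115 0.0422 0.1307] rot [ -57.15   89.73 -161.38] F [ 0.5  0.7 -2. ] T [-0.05 -0.02 -0.01] op 0.0153 q [ 4.70e+00 -6.00e-01 -6.80e+00  8.41e+01 -1.00e-01  1.09e+02]
O in detector frame mm [-3.944e+01 -1.000e-02 -4.700e-01] axis err deg: pitch 1.16 yaw -0.15
shift [0.0078 0.0001 0.0178] jaw heading -14.23 roll rad -0.0011 (alt 3.1405)
shift [0.0163 0.0001 0.0359] jaw heading -14.23 roll rad -0.0011 (alt 3.1405)
tool vec of AX [0.4249 0.0026 0.9052] det z [-0.9052 -0.0032  0.4249]
```

{"api": "apply_moves", "payload": {
  "commands": [
    [0.0017, 0, 0.0038, 0, -1],
    [0.0035, 0, 0.0076, 0, -1],
    [0.0052, 0, 0.0114, 0, -1],
    [0.0069, 0, 0.0152, 0, -1],
    [0.0086, 0, 0.019, 0, -1],
    [0.0104, 0, 0.0228, 0, -1],
    [0.0121, 0, 0.0266, 0, -1],
    [0.0138, 0, 0.0304, 0, -1],
    [0.0138, 0, 0.0304, 0, -1]
  ]
}}

```text
time: 19.1
ee_pos: [0.504, 0.0126, 0.1171]
tcp_rot: [-58.5, 89.7, -162.7]
wrist_force: [0.5, 0.4, -2.1]
opening: 0.0153
```

```bash
python3 - <<'E'
from h import *
seat(2,(-.002,0))
E
```

```text
n 9081 9335 sd 0.50mm tilt 23.99 side -0.03
ell [286.7 215.5 102.2 141.9] D [-0.0613 -0.0003 -0.0478]
n 9126 9357 sd 0.50mm tilt 23.96 side -0.01
ell [286.7 215.4 102.5 141.9] D [-0.0613 -0.0004 -0.0478]
tilt 23.98 O tool [-0.0006 -0.0003  0.0302] dial [-0.0613 -0.0003 -0.0478]
t19.15 p [0.5041 0.0128 0.1172] rot [ -57.13   89.75 -161.38] F [ 0.   0.6 -2.6] T [-0.05 -0.04  0.04] op 0.0157 q [ 1.500e+00 -1.800e+00 -9.400e+00  8.260e+01 -1.000e-01  1.057e+02]
O in detector frame mm [-6.25  0.05  0.09] axis err deg: pitch 1.16 yaw -0.16
shift [ 0.0019 -0.      0.0038] jaw heading -14.25 roll rad -0.0014 (alt 3.1402)
shift [ 0.0027 -0.      0.0056] jaw heading -14.25 roll rad -0.0014 (alt 3.1402)
tool vec of AX [0.4247 0.0028 0.9053] det z [-0.9053 -0.0027  0.4248]
```

{"api": "apply_moves", "payload": {
  "commands": [
    [0.0004, 0, 0.0009, 0, -1],
    [0.0008, 0, 0.0018, 0, -1],
    [0.0013, 0, 0.0027, 0, -1],
    [0.0017, 0, 0.0036, 0, -1],
    [0.0021, 0, 0.0045, 0, -1],
    [0.0025, 0, 0.0052, 0, -1],
    [0.0025, 0, 0.0052, 0, -1]
  ]
}}

```text
time: 19.9
ee_pos: [0.5035, 0.0099, 0.116]
tcp_rot: [-137.1, 89.8, 118.7]
wrist_force: [-0.8, 13.3, 5.0]
opening: 0.0155
```

```bash
python3 - <<'E'
from h import *
seat(2,(-.002,0)); f=bot.get_obs()["wrist_force"]; print("F in det",f@FD)
E
```

```text
n 9129 9366 sd 0.51mm tilt 23.99 side 0.04
ell [287.  215.3 102.6 141.7] D [-0.0614 -0.0003 -0.0479]
n 9110 9365 sd 0.50mm tilt 24.04 side 0.00
ell [287.  215.3 102.6 141.8] D [-0.0614 -0.0003 -0.0479]
tilt 24.01 O tool [-0.0006 -0.0003  0.0301] dial [-0.0614 -0.0003 -0.0479]
t19.95 p [0.5035 0.0099 0.116 ] rot [-135.37   89.79  120.48] F [-0.3 12.7  5.7] T [ 2.7   0.11 -0.06] op 0.0153 q [  1.   -2.   -9.8  82.3   0.2 105.2]
O in detector frame mm [-3.12  0.27  0.09] axis err deg: pitch 0.84 yaw -0.04
shift [ 0.0006 -0.0003  0.001 ] jaw heading -14.15 roll rad 0.0003 (alt -3.1413)
shift [ 0.0014 -0.0003  0.0028] jaw heading -14.15 roll rad 0.0003 (alt -3.1413)
tool vec of AX [4.202e-01 8.000e-04 9.074e-01] det z [-0.9074 -0.0025  0.4202]
F in det [-14.34802657  -3.50415986  -0.28605304]
```

{"api": "apply_moves", "payload": {
  "commands": [
    [-0.0002, 0, 0.0012, 0, -1],
    [-0.0005, 0, 0.001, 0, -1],
    [-0.0008, 0, 0.001, 0, -1],
    [-0.0008, 0, 0.001, 0, -1]
  ]
}}

```text
time: 20.4
ee_pos: [0.5034, 0.0096, 0.1168]
tcp_rot: [-148.2, 89.7, 107.7]
wrist_force: [0.7, 5.1, -1.6]
opening: 0.0153
```

```bash
python3 - <<'E'
from h import *
seat(2,(-.002,0)); f=bot.get_obs()["wrist_force"]; print("F in det",f@FD)
E
```

```text
n 9078 9306 sd 0.51mm tilt 24.19 side -0.02
ell [286.6 216.2 102.2 141.4] D [-0.0615 -0.0004 -0.0477]
n 9109 9312 sd 0.51mm tilt 24.27 side 0.06
ell [286.6 216.2 102.2 141.5] D [-0.0615 -0.0004 -0.0477]
tilt 24.23 O tool [-0.0004 -0.0004  0.0301] dial [-0.0615 -0.0004 -0.0477]
t20.45 p [0.5034 0.0096 0.1168] rot [-148.14   89.72  107.74] F [ 1.1  5.2 -2.4] T [ 1.36 -0.26 -0.01] op 0.0158 q [  0.9  -2.   -9.7  82.4   0.3 105.1]
O in detector frame mm [-3.16  0.18  0.71] axis err deg: pitch 0.53 yaw -0.02
shift [ 0.0011 -0.0002  0.0008] jaw heading -14.12 roll rad 0.0008 (alt -3.1408)
shift [ 0.002  -0.0002  0.0026] jaw heading -14.12 roll rad 0.0008 (alt -3.1408)
tool vec of AX [4.188e-01 4.000e-04 9.081e-01] det z [-0.9081 -0.0027  0.4188]
F in det [-4.54281041 -0.25624958 -4.84372168]
```

```bash
python3 - <<'E'
from h import *
c=snap("wrist"); L=tl(c); t=np.radians(24.25)
O=np.array([-.0004,-.0004,.0301]); gx=np.array([np.sin(t),0,np.cos(t)]); n=np.array([-np.cos(t),0,np.sin(t)])
q=L-O; u=q@gx; v=q@n
# central image column profile
for col in (270,278,286,294,302):
    print(col,[(r,round(1e3*u[r,col],1),round(1e3*v[r,col],1)) for r in range(300,400,5)])
cv2.imwrite("pics/w7.png",cv2.resize(c["frame"][270:400,200:370],(784,600),interpolation=cv2.INTER_CUBIC))
E
```

```text
270 [(300, np.float64(-32.6), np.float64(7.7)), (305, np.float64(-28.2), np.float64(7.4)), (310, np.float64(-22.0), np.float64(6.1)), (315, np.float64(-19.1), np.float64(6.9)), (320, np.float64(-13.0), np.float64(5.9)), (325, np.float64(-7.1), np.float64(5.2)), (330, np.float64(-2.8), np.float64(5.5)), (335, np.float64(-4.4), np.float64(9.0)), (340, np.float64(-3.9), np.float64(11.3)), (345, np.float64(0.4), np.float64(11.7)), (350, np.float64(3.7), np.float64(12.7)), (355, np.float64(33.1), np.float64(1.8)), (360, np.float64(43.0), np.float64(0.4)), (365, np.float64(49.1), np.float64(0.9)), (370, np.float64(-66.4), np.float64(51.2)), (375, np.float64(-67.3), np.float64(52.8)), (380, np.float64(-69.4), np.float64(54.9)), (385, np.float64(-69.0), np.float64(56.0)), (390, np.float64(-69.5), np.float64(57.3)), (395, np.float64(-70.2), np.float64(58.7))]
278 [(300, np.float64(-34.2), np.float64(8.8)), (305, np.float64(-31.1), np.float64(9.2)), (310, np.float64(-26.1), np.float64(8.5)), (315, np.float64(-21.1), np.float64(8.0)), (320, np.float64(-17.2), np.float64(8.3)), (325, np.float64(
[... 2515 characters left out ...]
float64(8.1)), (320, np.float64(-14.8), np.float64(6.9)), (325, np.float64(-9.8), np.float64(6.7)), (330, np.float64(-3.2), np.float64(5.7)), (335, np.float64(-4.4), np.float64(9.0)), (340, np.float64(-4.0), np.float64(11.3)), (345, np.float64(0.1), np.float64(11.9)), (350, np.float64(2.2), np.float64(13.4)), (355, np.float64(25.7), np.float64(5.2)), (360, np.float64(33.2), np.float64(4.7)), (365, np.float64(42.0), np.float64(3.9)), (370, np.float64(-67.0), np.float64(51.4)), (375, np.float64(-66.7), np.float64(52.6)), (380, np.float64(-67.8), np.float64(54.3)), (385, np.float64(-68.8), np.float64(55.9)), (390, np.float64(-69.7), np.float64(57.4)), (395, np.float64(-70.7), np.float64(58.9))]
```

View pics/w7.png

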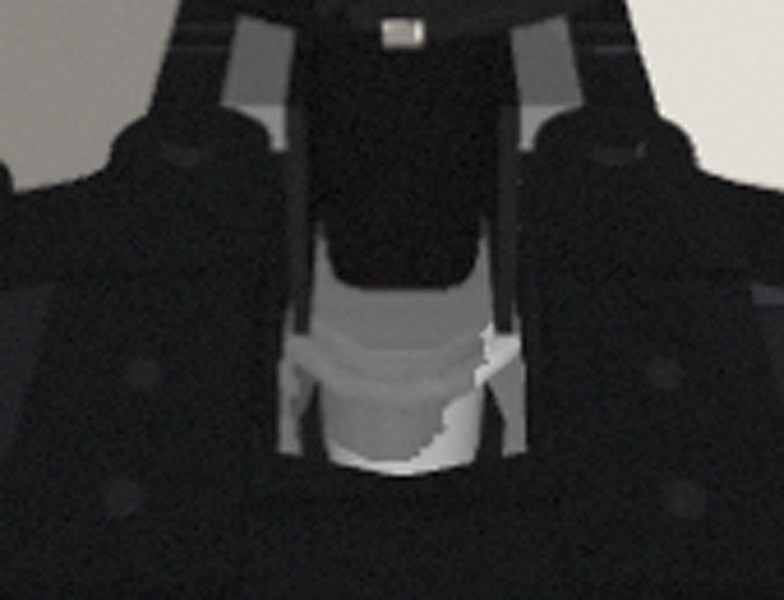

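{"api": "apply_moves", "payload": {
  "commands": [
    [0, 0, 0.001, 0, -1],
    [-0.0003, 0, 0.0019, 0, -1],
    [-0.0003, 0, 0.0019, 0, -1],
    [-0.0003, 0, 0.0019, 0, -1]
  ]
}}

```text
time: 20.95
ee_pos: [0.5034, 0.0094, 0.1171]
tcp_rot: [-161.4, 89.5, 94.5]
wrist_force: [2.4, 12.1, -3.2]
opening: 0.0154
```

```bash
python3 - <<'E'
from h import *
seat(2,()); f=bot.get_obs()["wrist_force"]; print("F in det",f@FD)
E
```

```text
n 9043 9287 sd 0.50mm tilt 24.39 side 0.03
ell [286.7 216.6 101.7 141.7] D [-0.0617 -0.0003 -0.0476]
n 9034 9292 sd 0.49mm tilt 24.44 side 0.05
ell [286.7 216.6 101.7 141.8] D [-0.0616 -0.0003 -0.0476]
tilt 24.42 O tool [-0.0003 -0.0003  0.03  ] dial [-0.0616 -0.0003 -0.0476]
t21.00 p [0.5033 0.0094 0.1171] rot [-160.99   89.52   94.95] F [ 2.6 11.7 -2.8] T [ 2.53 -0.53 -0.05] op 0.0153 q [  0.8  -2.1  -9.8  82.4   0.5 104.9]
O in detector frame mm [-3.09  0.23  0.77] axis err deg: pitch 0.13 yaw 0.04
tool vec of AX [ 4.154e-01 -6.000e-04  9.096e-01] det z [-0.9096 -0.0033  0.4154]
F in det [-9.76979596 -0.94773283 -7.31185714]
```

{"api": "apply_moves", "payload": {
  "commands": [
    [0.0003, 0, -0.001, 0, -1],
    [-0.0005, 0, -0.003, 0, -1],
    [-0.0022, 0, -0.0067, 0, -1],
    [-0.0043, 0, -0.0112, 0, -1],
    [-0.0064, 0, -0.0158, 0, -1],
    [-0.0084, 0, -0.0203, 0, -1],
    [-0.0105, 0, -0.0249, 0, -1],
    [-0.0126, 0, -0.0294, 0, -1],
    [-0.0147, 0, -0.034, 0, -1],
    [-0.0168, 0, -0.0385, 0, -1],
    [-0.0188, 0, -0.0431, 0, -1],
    [-0.0188, 0, -0.0431, 0, -1]
  ]
}}

```text
time: 22.25
ee_pos: [0.5141, 0.0516, 0.1365]
tcp_rot: [-164.0, 89.5, 91.9]
wrist_force: [-0.3, 0.4, -2.6]
opening: 0.0153
```

```bash
python3 - <<'E'
from h import *
seat(1,(-.1,-.14)); f=bot.get_obs()["wrist_force"]; print("F in det",f@FD)
E
```

```text
n 9137 9385 sd 0.50mm tilt 23.98 side 0.09
ell [286.6 215.4 102.7 141.8] D [-0.0613 -0.0004 -0.0478]
tilt 23.98 O tool [-0.0006 -0.0004  0.0302] dial [-0.0613 -0.0004 -0.0478]
t22.25 p [0.5141 0.0516 0.1365] rot [-164.03   89.51   91.94] F [-0.3  0.4 -2.6] T [ 0.02 -0.03 -0.03] op 0.0153 q [  5.5  -0.5  -6.   84.4   0.5 109.5]
O in detector frame mm [-50.65   0.31   0.38] axis err deg: pitch 0.56 yaw 0.07
shift [-0.0201 -0.0003 -0.0451] jaw heading -14.03 roll rad 0.0025 (alt -3.1391)
shift [-0.0368 -0.0002 -0.0814] jaw heading -14.03 roll rad 0.0025 (alt -3.1391)
tool vec of AX [ 0.4152 -0.0013  0.9097] det z [-0.9097 -0.0032  0.4152]
F in det [ 0.75326948 -0.11106008 -2.10180367]
```

{"api": "apply_moves", "payload": {
  "commands": [
    [-0.0025, 0, -0.0055, 0, -1],
    [-0.005, 0, -0.011, 0, -1],
    [-0.0075, 0, -0.0165, 0, -1],
    [-0.01, 0, -0.022, 0, -1],
    [-0.0125, 0, -0.0276, 0, -1],
    [-0.0165, 0, -0.0365, 0, -1],
    [-0.0205, 0, -0.0455, 0, -1],
    [-0.025, 0, -0.0555, 0, -1],
    [-0.0295, 0, -0.0655, 0, -1],
    [-0.0365, 0, -0.0814, 0, -1],
    [-0.0365, 0, -0.0814, 0, -1],
    [-0.0365, 0, -0.0814, 0, -1]
  ]
}}

```text
time: 23.5
ee_pos: [0.5337, 0.1304, 0.1734]
tcp_rot: [-161.4, 89.5, 94.7]
wrist_force: [0.1, 0.3, -2.4]
opening: 0.0155
```

```bash
python3 - <<'E'
from h import *
c=snap("wrist"); st(c["obs"]); cv2.imwrite("pics/w8.png",c["frame"][120:330,180:400])
I=c["frame"]; e=dial_px(I); print(e)
# unwarp dial ellipse
O,gx,t=gauge([c]); tt=np.radians(t); n=np.array([-np.cos(tt),0,np.sin(tt)]); D=O-.096*gx+.0238*n
M=np.linalg.inv(c["mount"]); s=300; g=np.linspace(-.025,.025,s); U,V=np.meshgrid(g,-g)
X=D+np.stack([U*0,U,U*0],-1)+V[...,None]*(-gx)   # image up = tail, right = tool y
Y=X.reshape(-1,3)@M[:3,:3].T+M[:3,3]
p=cv2.projectPoints(Y,np.zeros(3),np.zeros(3),c["camera_matrix"],np.array(c["D"],float))[0].reshape(s,s,2).astype(np.float32)
d=cv2.remap(I,p[...,0],p[...,1],cv2.INTER_CUBIC); cv2.imwrite("pics/d8.png",cv2.resize(d,(600,600)))
E
```

```text
t23.50 p [0.5337 0.1304 0.1734] rot [-161.35   89.53   94.67] F [ 0.1  0.3 -2.4] T [-0.07  0.04 -0.03] op 0.0155 q [ 13.5   4.    2.6  88.6   0.5 117.5]
((333.4315185546875, 784.5965576171875), (173.19039916992188, 1092.9404296875), 0.0)
n 7560 7723 sd 8.53mm tilt 66.42 side 49.42
ell [ 333.4  784.6  173.2 1092.9] D [-0.134   0.0026 -0.0336]
tilt 66.42 O tool [-0.0365  0.0026 -0.017 ] dial [-0.134   0.0026 -0.0336]
```

View pics/d8.png

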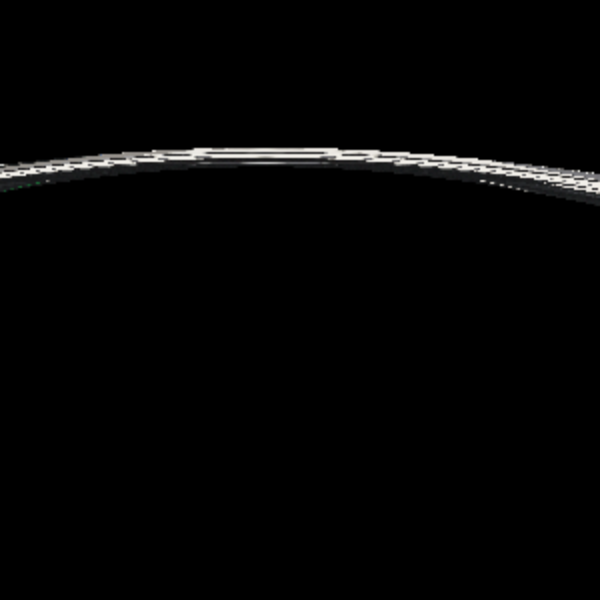

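```bash
sed -i 's/stt\[i,3\]>70\]/130>stt[i,3]>70 and 130<stt[i,1]+stt[i,3]\/2<260] or [i for i in range(1,n) if 80<stt[i,2]<190 and 70<stt[i,3]]/' h.py
cat >> h.py <<'E'
def lev(ns=1):
    cs=[snap("wrist") for _ in range(ns)]; O,gx,t=gauge(cs); o=cs[-1]["obs"]; st(o); R=Ro.from_euler("xyz",o["tcp_rot"],degrees=True).as_matrix(); g=R@gx
    print("gauge world: nose down %.2f heading %.2f"%(-np.degrees(np.arcsin(g[2])),np.degrees(np.arctan2(g[1],g[0]))),"tool x",R[:,0].round(4))
E
python3 - <<'E'
from h import *
I=cv2.imread("pics/w8.png"); print(I.shape)
try: lev()
except Exception as e: print(e)
go([.4547,.2224,.12],2.06)
E
```

```text
(210, 220, 3)
n 9104 9363 sd 0.50mm tilt 24.01 side -0.03
ell [286.6 215.4 102.7 141.6] D [-0.0613 -0.0004 -0.0478]
tilt 24.01 O tool [-0.0005 -0.0004  0.0302] dial [-0.0613 -0.0004 -0.0478]
t23.55 p [0.5336 0.13   0.1732] rot [-158.95   89.54   97.04] F [-1.1  0.5 -2.2] T [-0.04 -0.02  0.04] op 0.0155 q [ 13.5   4.    2.6  88.6   0.5 117.5]
gauge world: nose down 24.44 heading -104.08 tool x [-0.001  0.008 -1.   ]
shift [ 0.054  -0.0987 -0.0704] jaw heading -14.03 roll rad -0.2808 (alt 2.8608)
```

{"api": "apply_moves", "payload": {
  "commands": [
    [0, -0.02, -0.014, -0.06, -1],
    [0, -0.04, -0.028, -0.12, -1],
    [0, -0.06, -0.042, -0.18, -1],
    [0.01, -0.08, -0.056, -0.24, -1],
    [0.025, -0.0987, -0.0704, -0.281, -1],
    [0.04, -0.0987, -0.0704, -0.281, -1],
    [0.054, -0.0987, -0.0704, -0.281, -1],
    [0.054, -0.0987, -0.0704, -0.281, -1],
    [0.054, -0.0987, -0.0704, -0.281, -1],
    [0.054, -0.0987, -0.0704, -0.281, -1]
  ]
}}

```text
time: 24.6
ee_pos: [0.4554, 0.2221, 0.1206]
tcp_rot: [-179.6, 89.5, 92.4]
wrist_force: [-0.1, 0.5, -1.9]
opening: 0.0154
```

```bash
python3 - <<'E'
from h import *
lev(); go([.4547,.2224,.062],2.06); go([.4547,.2224,.044],2.06)
E
```

```text
n 9051 9289 sd 0.50mm tilt 23.96 side 0.04
ell [287.  215.1 102.2 141.2] D [-0.0614 -0.0004 -0.048 ]
tilt 23.96 O tool [-0.0007 -0.0004  0.03  ] dial [-0.0614 -0.0004 -0.048 ]
t24.60 p [0.4554 0.2221 0.1206] rot [-179.61   89.52   92.39] F [-0.1  0.5 -1.9] T [-0.   -0.02  0.02] op 0.0154 q [ 25.7  -1.9  -9.2  82.5   0.4 113.7]
gauge world: nose down 24.44 heading -88.00 tool x [-3.0e-04  8.4e-03 -1.0e+00]
shift [ 0.0587 -0.0007  0.0002] jaw heading 2.01 roll rad -0.0008 (alt 3.1408)
shift [ 0.0767 -0.0007  0.0004] jaw heading 2.01 roll rad -0.0008 (alt 3.1408)
```

{"api": "apply_moves", "payload": {
  "commands": [
    [0.02, -0.0007, 0, 0, -1],
    [0.04, -0.0007, 0, 0, -1],
    [0.0585, -0.0007, 0, 0, -1],
    [0.0585, -0.0007, 0, 0, -1],
    [0.062, -0.0007, 0, 0, -1],
    [0.065, -0.0007, 0, 0, -1],
    [0.068, -0.0007, 0, 0, -1],
    [0.071, -0.0007, 0, 0, -1],
    [0.071, -0.0007, 0, 0, -1]
  ]
}}

```text
time: 25.55
ee_pos: [0.4553, 0.2229, 0.0501]
tcp_rot: [169.8, 89.5, 81.8]
wrist_force: [2.0, 0.3, 2.6]
opening: 0.0151
```

```bash
python3 - <<'E'
from h import *
lev(); go([.4547,.2224,.036],2.06)
E
```

```text
n 9739 9963 sd 0.55mm tilt 16.21 side 0.10
ell [286.1 190.7 115.3 134.3] D [-0.0546 -0.0006 -0.0529]
tilt 16.21 O tool [-0.005  -0.0006  0.0326] dial [-0.0546 -0.0006 -0.0529]
t25.55 p [0.4553 0.2229 0.0501] rot [169.76  89.49  81.78] F [2.  0.3 2.6] T [-0.11 -0.38  0.11] op 0.0151 q [ 25.9  -0.7 -15.9  74.6   0.4 113.8]
gauge world: nose down 16.72 heading -87.95 tool x [ 0.0013  0.0088 -1.    ]
shift [ 0.0142 -0.0006  0.0006] jaw heading 2.02 roll rad -0.0008 (alt 3.1408)
```

{"api": "apply_moves", "payload": {
  "commands": [
    [0.003, -0.0006, 0.0002, 0, -1],
    [0.006, -0.0006, 0.0004, 0, -1],
    [0.009, -0.0006, 0.0006, 0, -1],
    [0.012, -0.0006, 0.0006, 0, -1],
    [0.014, -0.0006, 0.0006, 0, -1],
    [0.014, -0.0006, 0.0006, 0, -1]
  ]
}}

```text
time: 26.2
ee_pos: [0.4545, 0.2224, 0.0358]
tcp_rot: [173.6, 89.5, 85.6]
wrist_force: [-0.6, 2.6, 2.6]
opening: 0.0155
```

```bash
python3 - <<'E'
from h import *
lev(); go([.4547,.2224,.034],2.06)
E
```

```text
n 8933 9080 sd 0.61mm tilt 0.58 side 0.05
ell [286.5 156.2 118.7 118.9] D [-0.0395 -0.0005 -0.0603]
tilt 0.58 O tool [-0.0147 -0.0005  0.0355] dial [-0.0395 -0.0005 -0.0603]
t26.20 p [0.4545 0.2224 0.0358] rot [173.6   89.5   85.62] F [-0.6  2.6  2.6] T [ 0.32 -0.1   0.01] op 0.0155 q [ 25.8  -0.4 -17.2  73.    0.4 113.8]
gauge world: nose down 1.08 heading -87.98 tool x [ 7.0e-04  8.7e-03 -1.0e+00]
shift [ 0.0018  0.0003 -0.0001] jaw heading 2.02 roll rad -0.0007 (alt 3.1409)
```

{"api": "apply_moves", "payload": {
  "commands": [
    [0.001, 0, 0, 0, -1],
    [0.001, 0, 0, 0, -1],
    [-0.003, 0, 0, 0, -1],
    [-0.02, 0, 0, 0, -1],
    [-0.045, 0, 0, 0, -1],
    [-0.075, 0, 0, 0, -1],
    [-0.11, 0, 0, 0, -1],
    [-0.14, 0, 0, 0, -1],
    [-0.15, 0, 0, 0, -1],
    [-0.15, 0, 0, 0, -1],
    [-0.15, 0, 0, 0, -1],
    [-0.15, 0, 0, 0, -1]
  ],
  "newtons": 30
}}

```text
time: 27.45
ee_pos: [0.4537, 0.2206, 0.1837]
tcp_rot: [-164.0, 89.6, 108.0]
wrist_force: [-1.5, -0.2, -3.4]
opening: 0.0153
```

```bash
python3 - <<'E'
from h import *
lev(2)
c=snap("wrist"); e=dial_px(c["frame"]); (u,v)=e[0]; r=np.mean(e[1])/2; G=cv2.cvtColor(c["frame"],cv2.COLOR_BGR2GRAY).astype(np.float32)
pol=cv2.warpPolar(G,(100,360),(u,v),r*1.25,cv2.WARP_POLAR_LINEAR)   # row = angle deg cw from +x image (right)
a=np.arange(360); k=80
ring=lambda f0,f1: pol[:,int(f0*k):int(f1*k)].mean(1)
rim=ring(1.03,1.13); print("index white on rim at (img cw deg, 90=tip)",a[np.argsort(-rim)[:6]],rim.max().round(),np.median(rim).round())
bar=ring(.70,.9); print("dark band .7-.9:",sorted(a[np.argsort(bar)[:14]]))
nd=ring(.3,.6); print("needle .3-.6:",sorted(a[np.argsort(nd)[:10]]))
E
```

```text
n 8877 9037 sd 0.61mm tilt 0.05 side 0.03
ell [286.7 155.5 118.1 118.6] D [-0.0389 -0.0005 -0.0604]
n 8844 9027 sd 0.61mm tilt 0.02 side 0.06
ell [286.7 155.5 118.1 118.6] D [-0.0389 -0.0005 -0.0604]
tilt 0.03 O tool [-0.0151 -0.0005  0.0355] dial [-0.0389 -0.0005 -0.0604]
t27.50 p [0.4537 0.2206 0.184 ] rot [-165.85   89.58  106.16] F [-0.2 -0.3 -2.6] T [ 0.01 -0.03 -0.  ] op 0.0153 q [ 25.7  -2.   -2.3  89.6   0.4 113.7]
gauge world: nose down 0.44 heading -87.99 tool x [-0.002  0.007 -1.   ]
index white on rim at (img cw deg, 90=tip) [88 89 92 90 87 91] 123.0 37.0
dark band .7-.9: [np.int64(3), np.int64(86), np.int64(87), np.int64(88), np.int64(89), np.int64(90), np.int64(91), np.int64(92), np.int64(93), np.int64(177), np.int64(222), np.int64(270), np.int64(317), np.int64(318)]
needle .3-.6: [np.int64(168), np.int64(169), np.int64(170), np.int64(171), np.int64(172), np.int64(173), np.int64(174), np.int64(175), np.int64(176), np.int64(177)]
```

{"api": "apply_moves", "payload": {
  "commands": [
    [0, 0, 0, 0, -1],
    [0, 0, 0, 0, -1],
    [0, 0, 0, 0, -1]
  ]
}}

```text
time: 27.9
ee_pos: [0.4539, 0.2208, 0.1845]
tcp_rot: [-172.4, 89.6, 99.6]
wrist_force: [-0.5, -0.4, -1.9]
opening: 0.0154
```

```bash
python3 - <<'E'
from h import *
st(); print(bot.get_obs()["qd"].round(2)); lev(); print(bot.job_done())
E
```

```text
t27.90 p [0.4539 0.2208 0.1845] rot [-172.45   89.57   99.57] F [-0.5 -0.4 -1.9] T [-0.07 -0.07  0.02] op 0.0154 q [ 25.7  -2.1  -2.3  89.6   0.4 113.7]
[ 0.02 -0.17  0.14  0.02 -0.02  0.03]
n 8875 9032 sd 0.61mm tilt 0.04 side 0.07
ell [286.7 155.5 118.1 118.6] D [-0.0389 -0.0005 -0.0604]
tilt 0.04 O tool [-0.0151 -0.0005  0.0355] dial [-0.0389 -0.0005 -0.0604]
t27.90 p [0.4539 0.2208 0.1845] rot [-172.45   89.57   99.57] F [-0.5 -0.4 -1.9] T [-0.07 -0.07  0.02] op 0.0154 q [ 25.7  -2.1  -2.3  89.6   0.4 113.7]
gauge world: nose down 0.46 heading -87.98 tool x [-0.0012  0.0074 -1.    ]
the job is handed in; nothing more can be done
None
```

The job is done and handed in at 27.9 s of the 72 s allowed.

**What I did**
- **Zeroing:** with the gauge lying in its stand, I turned the bezel 54.4° clockwise, which brought the zero mark under the needle.
- **Tilting:** the moves can't tilt the tool, so I pivoted the gauge in a light 20 N grip. I pressed the rod's upper side gently (about 3 N) against the underside of the tube's flange until it was 24° nose-down.
- **Seating:** I slid the rod in until the collar sat flat on the mouth, 0.1° off the tube's axis in both pitch and yaw. The push reached 14 N at first contact; I eased it to about 5 N, then held about 10 N.
- **Finishing:** I drew it straight out, levelled it by resting the rod on the stand's front notch, and lifted it clear.

**Last checks**
- **Pose:** the gauge is 0.5° from level, dial up, still, about 20 cm above the desk.
- **Bezel:** the zero mark is still within about 1° of the tip direction.
- **Needle:** it stands about 83° round, so the plunger is in about 4.6 mm and the sensor sits roughly 0.6 mm forward of its deepest place. This was read from pixel values only, because I had used up the picture views.

**Disagreements**
- **Collar position:** my estimate from the dial put the collar 3 mm short of the mouth when it stopped. The close-up depth and picture showed it touching the flange with no visible gap, so I took the estimate to be biased.
- **Other things on the desk:** I did not check them at the end. The path stayed clear of them, and no unexpected force showed.

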